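# Square up a chromatography plate and lay it on the viewing stand

## Task

The glass chromatography plate lies loose and askew on the deck of the squaring jig. Gently slide it square against the long stops and then along them until its end bears firmly on the end stop, wherever that is set; then pick it up from there by its long edges, where the finger notches are, and lay it down centred along the raised bar of the white viewing stand, lowered and not dropped, and let go. It is glass: do not press it hard against the jig, and leave everything else on the bench alone.

Things in the scene. Friction and masses are not known exactly. Their poses are not given: they have to be found in the camera images.
- plate: White-faced glass plate, 130 mm long (its y), 56 mm wide (its x), 6 mm thick, about 110 g. Origin at the centre of its underside; z up. It starts flat on the jig's deck, turned up to 0.2 rad from the jig and 20 to 90 mm short of the corner in each direction. It slides easily.
- jig: Grey jig fixed to the bench, flat deck 30 mm above it. Origin on the bench; the deck spans x -80 to +80, y -115 to +136 mm. Along the +x side stand fixed aluminium long stops, 10 mm high, inner face at x = +68, in two pieces (y -115 to +8 and +68 to +136); between them, and in the deck, are finger notches. Across the +y end lies the end stop.
- endstop: The jig's adjustable end stop: aluminium cross bar 12 mm thick, 10 mm high, from x = -70 to +66, which is clamped in slots and does not yield. This pose is the jig's own (same origin and axes) and does NOT tell where the bar is clamped: its inner face lies anywhere from y = +85 to +121 mm, a new setting each time. Find it by feel; a few newtons are enough.
- jig_notch (a point): Middle of the near finger notch's floor, 5 mm above the bench. Jig frame: this notch cuts the deck from x = -34 to +22 mm, y = +8 to +68 (60 mm wide, 25 mm deep). The far notch has the same y and depth, from x = +60 out through the +x side. They undercut the home plate's long edges, at or near its middle, by 8 to 10 mm.
- jig_seat (a point): On the deck (30 mm above the bench), 40 mm along x, 38 mm along y of the jig. The centre of the home plate's underside lies at x = 0 here (long edge on the long stops) and y between -18 and +18 mm, as the end stop is set. Axes as the jig: +x points to the long stops, +y to the end stop; the plate's length runs along y.
- stand: White viewing stand, fixed: foot 130 mm (x) by 170 mm (y), 10 mm high, with a raised bar 34 mm wide (x) and 140 mm long (y), its flat top 40 mm above the bench. Origin at the centre of its underside.
- stand_seat (a point): Centre of the top of the stand's bar, 40 mm above the bench; y runs along the bar. The laid plate's underside centre belongs here, its length along the bar, overhanging 11 mm each side.
- dropper: Bystander: amber dropper bottle, 40 mm across, 85 mm high; origin under its centre.
- marker: Bystander: blue marker pen lying on the bench, 16 mm thick, about 130 mm long along its x; origin under its middle.
- dish: Bystander: closed glass dish, 90 mm across, 15 mm high; origin under its centre.
- beaker: Bystander: glass beaker, 72 mm across, 90 mm high; origin under its centre.
- washbottle: Bystander: white bottle, 60 mm across, 110 mm high; origin under its centre.
- rack: Bystander: green test-tube rack with tubes, 60 by 200 mm, 105 mm high; origin under its centre.
- bung: Bystander: dark rubber bung, 52 mm across at the top, 38 mm high; origin under its centre.

How it is judged:
By the outcome, as a careful person would: the job done as asked, in the order asked, and still so for the second after the job is handed in, with the robot touching nothing.
It also fails if it takes over 72 s, if anything falls off the work surface, if the arm or the gripper's body presses on something with over 40 N, if the wrist force passes 120 N, or if a joint passes its speed limit or range.

## Robot

A 7-joint arm with a two-finger parallel gripper is mounted at the origin on the work surface. World frame = base frame: x ahead of the robot, y to its left, z up, the work surface at z = 0. Lengths are in m, angles in degrees, forces in N, time in s.
With the tool pointing down it reaches from about 0.425 to 0.875 m from the base axis. Payload 4.7 kg.
Tool frame: the origin (TCP) lies midway between the tips of the shut fingers; the grasp point (between the pads) lies 19 mm behind it; z points along the fingers, x is the direction in which the jaws open and shut, and the axes are right-handed (so a half turn about z gives the same grasp; the last joint's range is limited). The gripper opens to 87 mm and grips with 3 to 60 N. Pads are 19 mm wide; open, the fingers measure 117 mm over their backs; the gripper's body (75 mm by 190 mm) begins 51 mm behind the grasp point.
Start: joints at [76.438, 18.392, -4.016, 83.108, 1.295, 78.541, -3.26], TCP at [0.161, -0.63, 0.223] pointing down, gripper open.
Joint ranges: [-163.93, 163.93], [-17.29, 119.83], [-79.2, 71.16], [3.27, 140.29], [-89.18, 269.18], [5.43, 117.66], [-154.24, 154.24]. Speed limits (degrees/s): [147.25, 147.25, 180, 180, 180, 180, 180].

## Interface

Orientations are given as [roll, pitch, yaw] about the fixed x, y, z axes, in that order (R = Rz(yaw) Ry(pitch) Rx(roll)).
In Python, from cell import env gives the robot as it stands.
- The arm moves only by the tool carry_out, never from a script. Its argument "plan" is a list of rows, each an object with "grip": the closure, from 0 (fully open) to 1 (shut); "dp": the shift along the tool's x, y, z in m, a list of three; "rotation": the turn, a rotation vector about the tool's x, y, z in degrees, a list of three. In form: [{"grip": grip, "dp": [dx, dy, dz], "rotation": [wx, wy, wz]}, ...]. A call has 1 to 8 rows; each row shifts and turns the pose as measured when the row begins, along the tool's axes as they then stand; what a row does not reach is not made up. A row lasts 1/12 s, in which the tool goes at most 41.7 mm and 7.16 degrees, less where a joint would pass 70% of its speed; a pose out of reach is approached as far as the arm can. A call is refused whole if a number of a shift passes 0.0417 or a number of a turn 7.16, either way. A call with a gripper value outside its range is refused whole. The fingers move at their own pace and stop on an object; "force" is the grip in N (left out, the last holds). Time passes only in rows, so rows that do not move let the fingers close. It gives the time, the measured TCP pose, the force and the opening at its end, in the units of the state.
- env.get_obs(): the state, without advancing time (a new reading comes with each control period).
- env.read_camera(name): name is "scene" or "top" or "wrist"; returns the picture (420x560x3 uint8, red, green, blue); there is no depth.
- env.camera_params(name): a dict with "fx", "fy", "cx", "cy" (pixels), "R" (3x3) and "t" (3): a world point X has camera coordinates R X + t. Camera axes: x right, y down, z forward; pixel columns grow to the right and rows downward; lengths in m; the calibration is good to about 2 mm. A picture is of the moment at which its call begins: read the wrist's pose just before it. camera_params takes no time and is no camera call; for the wrist camera it gives the pose at the moment of the call.
- env.sign_off(): hands the job in, once; it reports no verdict.
The state is a dict: "time_s": time; "qpos": joint angles; "joint_velocities": joint speeds; "effort": joint torques, N m; "tool_pos": TCP position; "tool_rot": TCP orientation; "force": force on the tool from outside, world axes, zero at the start; "wrist_torque": the same for the moment, N m; "grip_width": finger opening in m.
Only numpy, scipy, OpenCV 4.12 (cv2) and the standard library are available. Lean on these libraries where they do the work, as an engineer would, in place of code of your own. Each camera call takes 0.05 s, during which the arm holds its last target. There are 200 camera calls.

## Working session

There is one attempt and no reset: what is moved stays moved. The work goes in short steps, Python scripts to look and compute and a tool call to move; the robot and the scene stay as the last step left them, time stands still between calls to the robot, and variables do not carry over. Pictures are saved under pics/ and viewed, about 8 in all and at most 12, crops included, and the job is handed in when it is done.

Besides the shell and the picture viewer there is one more tool, called after "Request:" by a JSON object that holds its "fn" and its "kwargs", one argument or row to a line. carry_out: Moves the arm, as the interface text tells. Its arguments: {"type":"object","properties":{"plan":{"type":"array","items":{"type":"object","properties":{"grip":{"type":"number"},"dp":{"type":"array","items":{"type":"number"}},"rotation":{"type":"array","items":{"type":"number"}}}}},"force":{"type":"number"}},"required":["plan"]}

```bash
mkdir -p pics; ls; cat > h.py <<'E'
import numpy as np, cv2
from cell import env
def ray(p,uv,z):
    R=np.array(p["R"]);t=np.array(p["t"]);c=-R.T@t
    d=R.T@np.array([(uv[0]-p["cx"])/p["fx"],(uv[1]-p["cy"])/p["fy"],1.])
    return c+d*(z-c[2])/d[2]
def snap(n,f):
    p=env.camera_params(n);im=env.read_camera(n)
    cv2.imwrite("pics/"+f+".png",cv2.cvtColor(im,cv2.COLOR_RGB2BGR));return p,im
def proj(p,X):
    c=np.array(p["R"])@np.array(X)+np.array(p["t"]);return c[0]/c[2]*p["fx"]+p["cx"],c[1]/c[2]*p["fy"]+p["cy"]
E
python3 - <<'E'
from h import *
o=env.get_obs();print({k:np.round(v,3) for k,v in o.items()})
for n in("top","scene"):
    p,im=snap(n,n+"0");print(n,p["fx"],-np.array(p["R"]).T@np.array(p["t"]),np.round(p["R"],2).tolist())
a=cv2.imread("pics/top0.png");
cv2.imwrite("pics/top0b.png",cv2.resize(a,(800,600),interpolation=cv2.INTER_CUBIC))
E
```

```text
pics
{'time_s': np.float64(0.0), 'qpos': array([76.44 , 18.44 , -4.016, 83.173,  1.295, 78.54 , -3.262]), 'joint_velocities': array([ 0.056,  0.007, -0.064, -0.071,  0.02 ,  0.065, -0.01 ]), 'effort': array([ 0.0000e+00, -4.9129e+01, -4.0400e-01, -3.1253e+01, -6.4000e-02,
        4.4000e-02,  0.0000e+00]), 'tool_pos': array([ 0.161, -0.629,  0.221]), 'tool_rot': array([ 1.79994e+02,  1.08000e-01, -7.56320e+01]), 'force': array([-0.533, -0.323, -0.579]), 'wrist_torque': array([-0.006,  0.006, -0.   ]), 'grip_width': np.float64(0.087)}
top 456.1443297663706 [ 0.41559137 -0.02277872  0.87752954] [[0.02, -1.0, -0.01], [-0.98, -0.02, -0.18], [0.18, 0.02, -0.98]]
scene 379.05072060091186 [0.82560926 0.37484042 0.63083893] [[-0.84, 0.54, 0.02], [0.43, 0.68, -0.6], [-0.34, -0.5, -0.8]]
```

View pics/top0b.png

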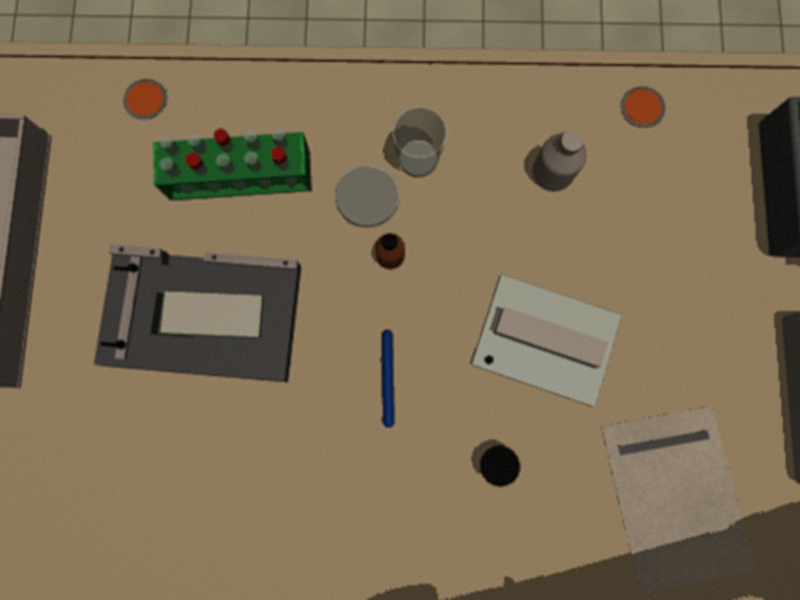

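View pics/scene0.png

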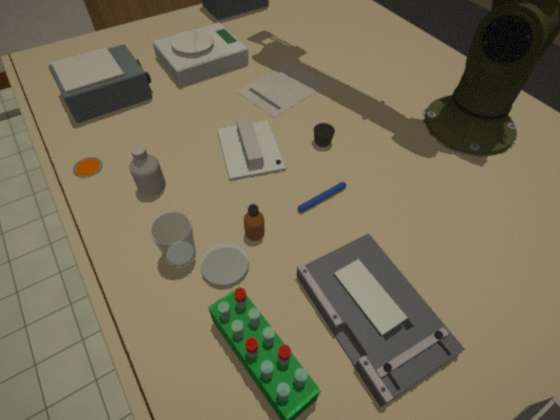

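The top view (800x600 px) shows the jig at left, with the end stop at (127,305) and the long stops along the top at (200,255). The plate is at (211,315). The stand is at (547,340) with a pinkish bar at (551,337). Scene view agrees: plate at (370,297), stand bar at (250,143). Next I measure them by colour masks.

```bash
python3 - <<'E'
from h import *
p=env.camera_params("top");b=cv2.imread("pics/top0.png");h=cv2.cvtColor(b,cv2.COLOR_BGR2HSV)
s=.7
for n,(u,v) in dict(deck=(270,360),plate=(211,315),bar=(551,337),foot=(590,385),stop=(200,255),stop2=(250,261),end=(127,305),bench=(350,500)).items(): print(n,b[int(v*s),int(u*s)],h[int(v*s),int(u*s)])
def quad(mask,pt,z):
    cs,_=cv2.findContours(mask,cv2.RETR_EXTERNAL,cv2.CHAIN_APPROX_NONE)
    c=[c for c in cs if cv2.pointPolygonTest(c,pt,False)>=0]
    if not c: print("none");return
    c=c[0];hull=cv2.convexHull(c)
    W=np.array([ray(p,q[0]+0.0,z)[:2] for q in hull])*1000
    r=cv2.minAreaRect(W.astype(np.float32));print(cv2.contourArea(c),np.round(r[0],1),np.round(r[1],1),round(r[2],2), "axis yaw")
    e=cv2.approxPolyDP(hull,4,True)
    print(np.round([ray(p,q[0]+0.0,z)[:2]*1000 for q in e],1).tolist())
def near(u,v,tol):
    ref=b[int(v*s),int(u*s)].astype(int)
    return (np.abs(b.astype(int)-ref).max(2)<tol).astype(np.uint8)*255
quad(near(211,315,40),(211*s,315*s),.036)
quad(near(551,337,22),(551*s,337*s),.040)
f=near(590,385,30)
quad(f,(590*s,385*s),.010)
d=((b.max(2)<75)).astype(np.uint8)*255
quad(d,(270*s,360*s),.030)
c=cv2.resize(b[150:290,50:450],None,fx=2,fy=2,interpolation=cv2.INTER_CUBIC)
E
```

```text
deck [61 64 66] [18 19 66]
plate [126 142 151] [ 19  42 151]
bar [116 129 143] [ 14  48 143]
foot [138 154 152] [ 34  26 154]
stop [ 95 126 147] [ 18  90 147]
stop2 [104 113 126] [ 12  45 126]
end [102 109 124] [ 10  45 124]
bench [ 92 123 143] [ 18  91 143]
189811.5 [542.9  -3.1] [ 717.2 1120.4] 0.03 axis yaw
[[900.0, 557.3], [901.0, -563.2], [326.6, -514.4], [288.8, -421.0], [200.5, -77.2], [184.1, 462.9]]
1368.5 [ 521.6 -208.7] [153.3  48.1] 70.98 axis yaw
[[508.4, -284.3], [484.4, -276.2], [478.6, -259.7], [519.9, -139.8], [532.8, -132.5], [557.3, -140.0], [561.4, -153.0], [526.5, -268.4]]
5795.5 [ 521.3 -214.1] [168.2 129.1] 71.93 axis yaw
[[607.9, -155.9], [554.4, -312.2], [434.4, -272.4], [486.8, -115.5]]
10365.5 [543.7 248.5] [254.4 159.7] 86.42 axis yaw
[[619.9, 370.5], [627.2, 305.4], [613.3, 121.5], [457.5, 126.7], [473.9, 378.4]]
```

```bash
cat >> h.py <<'E'
J0=np.array([.5448,.2369]);JY=-3.7
def w2j(P,o=None,y=None):
    a=np.radians(JY if y is None else y);d=np.array(P)[:2]-(J0 if o is None else o)
    return np.array([np.cos(a)*d[0]+np.sin(a)*d[1],-np.sin(a)*d[0]+np.cos(a)*d[1]])*1000
def j2w(x,y):
    a=np.radians(JY);return J0+np.array([np.cos(a)*x-np.sin(a)*y,np.sin(a)*x+np.cos(a)*y])/1000
def comp(mask,pt,p,z):
    cs,_=cv2.findContours(mask,cv2.RETR_EXTERNAL,cv2.CHAIN_APPROX_NONE)
    c=max(cs,key=lambda c:cv2.pointPolygonTest(c,pt,True))
    W=np.array([ray(p,q[0],z)[:2] for q in cv2.convexHull(c)])*1000
    return c,cv2.minAreaRect(W.astype(np.float32))
E
python3 - <<'E'
from h import *
p=env.camera_params("top");b=cv2.imread("pics/top0.png")
m=np.zeros(b.shape[:2],np.uint8);m[190:248,105:195]=(b[190:248,105:195].max(2)>105)*255
c,r=comp(m,(148,220),p,.036);print("plate",r, w2j(np.array(r[0])/1000))
hs=cv2.cvtColor(b,cv2.COLOR_BGR2HSV)
g=cv2.inRange(hs,(45,90,40),(85,255,255));c,r=comp(g,(160,130),p,.0);print("rack z0",r)
c,r=comp(g,(160,130),p,.08);print("rack z.08",r)
for q in [(110,136),(217,134),(120,139)]: print(ray(p,q,0))
for n,q in dict(dropper=(273,175),wash=(388,122),bung=(350,326),dish=(257,137)).items(): print(n,ray(p,q,.03))
E
```

```text
plate ((541.7892456054688, 230.68946838378906), (128.59066772460938, 54.9681396484375), 88.71293640136719) [-2.60369889 -6.39187743]
rack z0 ((760.34228515625, 230.50926208496094), (89.14046478271484, 218.6088104248047), 5.21218729019165)
rack z.08 ((728.9130249023438, 207.41824340820312), (81.01398468017578, 198.67929077148438), 5.212195873260498)
[0.71570212 0.33016481 0.        ]
[0.72412513 0.11358292 0.        ]
[0.70976756 0.3093112  0.        ]
dropper [ 0.63356776 -0.00224735  0.03      ]
wash [ 0.74448854 -0.22365356  0.03      ]
bung [ 0.35644791 -0.14786807  0.03      ]
dish [0.70898155 0.03074417 0.03      ]
```

Request:
{"fn": "carry_out", "kwargs": {
  "plan": [
    {"grip": 0, "dp": [0, -0.036, -0.02], "rotation": [0, 0, -3.7]},
    {"grip": 0, "dp": [-0.002, -0.036, -0.02], "rotation": [0, 0, -3.7]},
    {"grip": 0, "dp": [-0.002, -0.041, -0.01], "rotation": [0, 0, -3.7]},
    {"grip": 0, "dp": [-0.002, -0.0415, 0], "rotation": [0, 0, -3.7]},
    {"grip": 0, "dp": [-0.002, -0.0415, 0], "rotation": [0, 0, -3.7]},
    {"grip": 0, "dp": [-0.002, -0.0415, 0], "rotation": [0, 0, -3.7]},
    {"grip": 0, "dp": [-0.002, -0.0415, 0], "rotation": [0, 0, -3.7]},
    {"grip": 0, "dp": [-0.002, -0.0415, 0], "rotation": [0, 0, -3.7]}
  ],
  "force": 20
}}

```text
time_s: 0.77
tool_pos: [0.4265, -0.4751, 0.2659]
tool_rot: [179.7, 0.7, -46.3]
force: [1.1, 0.3, 0.6]
grip_width: 0.0872
```

Request:
{"fn": "carry_out", "kwargs": {
  "plan": [
    {"grip": 0, "dp": [-0.002, -0.0415, 0], "rotation": [0, 0, -3.7]},
    {"grip": 0, "dp": [-0.002, -0.0415, 0], "rotation": [0, 0, -3.7]},
    {"grip": 0, "dp": [-0.002, -0.0415, 0], "rotation": [0, 0, -3.7]},
    {"grip": 0, "dp": [-0.002, -0.0415, 0], "rotation": [0, 0, -3.7]},
    {"grip": 0, "dp": [-0.002, -0.0415, 0], "rotation": [0, 0, -3.7]},
    {"grip": 0, "dp": [-0.002, -0.0415, 0], "rotation": [0, 0, -3.7]},
    {"grip": 0, "dp": [-0.002, -0.0415, 0], "rotation": [0, 0, -3.7]},
    {"grip": 0, "dp": [-0.002, -0.0415, 0], "rotation": [0, 0, -3.7]}
  ]
}}

```text
time_s: 1.43
tool_pos: [0.5904, -0.1896, 0.2605]
tool_rot: [-179.7, 1.0, -15.2]
force: [1.1, -0.2, -0.4]
grip_width: 0.0871
```

```bash
python3 - <<'E'
from h import *
o=env.get_obs();print(o["tool_pos"],o["tool_rot"])
p,im=snap("wrist","w1");print(p["fx"],-np.array(p["R"]).T@np.array(p["t"]),np.round(p["R"],2).tolist(),proj(p,(.5213,-.2141,.04)))
E
```

```text
[ 0.59037821 -0.18957255  0.26052526] [-179.71039966    1.02826095  -15.20046008]
354.4493819899552 [ 0.61135505 -0.12639216  0.42257903] [[0.96, -0.26, -0.02], [-0.25, -0.94, 0.24], [-0.08, -0.23, -0.97]] (np.float64(229.92558259127787), np.float64(212.87779571926802))
```

View pics/w1.png

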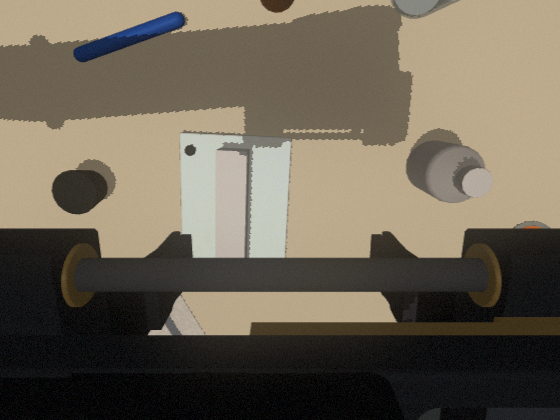

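The wrist view shows the stand partly hidden by the gripper: foot corners at (180,132) and (291,139), bar end at about (216..249,150) with its sides running down. The body is wide along the jaw axis. I'll use those corners while the arm moves on to the jig.

```bash
python3 - <<'E'
from h import *
p=env.camera_params("wrist");b=cv2.imread("pics/w1.png")
# bar: side edges at two rows; pinkish vs greenish
h=cv2.cvtColor(b,cv2.COLOR_BGR2HSV).astype(int)
for v in (158,175,200,225,245):
    r=b[v].astype(int); d=r[:,2]-r[:,1]  # R-G
    k=[u for u in range(195,270) if d[u]>4 and r[u].max()>110 and r[u].min()>100]
    f=[u for u in range(160,310) if d[u]<4 and r[u].min()>110]
    e=[ray(p,(k[0]-.5,v),.04),ray(p,(k[-1]+.5,v),.04)]
    g=[ray(p,(f[0]-.5,v),.01),ray(p,(f[-1]+.5,v),.01)]
    print(v,k[0],k[-1],f[0],f[-1],np.round(e,4)[:,:2].tolist(),"w",np.linalg.norm(e[0]-e[1]),"foot",np.round(g,4)[:,:2].tolist(),np.linalg.norm(g[0]-g[1]))
for q,z in [((180,132),.01),((291,139),.01),((216,150),.04),((247,150),.04)]: print(q,np.round(ray(p,q,z),4))
E
```

```text
158 216 246 181 290 [[0.5269, -0.1377], [0.5595, -0.1459]] w 0.033683200651358707 foot [[0.4802, -0.1295], [0.6052, -0.1608]] 0.1288129087460422
175 216 246 181 288 [[0.5215, -0.1556], [0.5546, -0.1638]] w 0.034064834087960086 foot [[0.474, -0.1487], [0.5981, -0.1797]] 0.12791578875554382
200 216 245 182 287 [[0.5134, -0.1826], [0.546, -0.1907]] w 0.03352628140243892 foot [[0.4658, -0.178], [0.5897, -0.2088]] 0.1276736885571973
225 215 244 182 286 [[0.504, -0.2102], [0.5371, -0.2184]] w 0.03410777544389038 foot [[0.4561, -0.208], [0.5809, -0.2389]] 0.1286552882406669
245 216 244 192 285 [[0.4982, -0.2336], [0.5306, -0.2416]] w 0.03343030402630758 foot [[0.4602, -0.2357], [0.5735, -0.2636]] 0.11673276133935251
(180, 132) [ 0.4889 -0.1008  0.01  ]
(291, 139) [ 0.611  -0.1398  0.01  ]
(216, 150) [ 0.5299 -0.1296  0.04  ]
(247, 150) [ 0.5624 -0.1377  0.04  ]
```

```bash
cat >> h.py <<'E'
import json
def path(P,yaw,n,wmax=6.9,grip=0):
    o=env.get_obs();c=np.array(o["tool_pos"]);psi=o["tool_rot"][2];d=(np.array(P)-c)/n;dy=((yaw-psi+180)%360-180)/n
    print("from",np.round(c,4),np.round(o["tool_rot"],2),"F",np.round(o["force"],1),"step",np.round(d,4),dy)
    L=[]
    for i in range(n):
        a=np.radians(psi+dy*i)
        L.append({"grip":grip,"dp":[round(float(d[0]*np.cos(a)+d[1]*np.sin(a)),4),round(float(d[0]*np.sin(a)-d[1]*np.cos(a)),4),round(float(-d[2]),4)],"rotation":[0,0,round(-dy,2)]})
    for i in range(0,n,8): print(json.dumps(L[i:i+8]))
E
python3 - <<'E'
from h import *
path((.4865,.2342,.16),86.3,15)
E
```

```text
from [ 0.5931 -0.1768  0.261 ] [-179.24    1.02  -14.23] F [0.5 8.2 0.2] step [-0.0071  0.0274 -0.0067] 6.701775930768247
[{"grip": 0, "dp": [-0.0136, -0.0248, 0.0067], "rotation": [0, 0, -6.7]}, {"grip": 0, "dp": [-0.0106, -0.0262, 0.0067], "rotation": [0, 0, -6.7]}, {"grip": 0, "dp": [-0.0075, -0.0273, 0.0067], "rotation": [0, 0, -6.7]}, {"grip": 0, "dp": [-0.0043, -0.028, 0.0067], "rotation": [0, 0, -6.7]}, {"grip": 0, "dp": [-0.001, -0.0283, 0.0067], "rotation": [0, 0, -6.7]}, {"grip": 0, "dp": [0.0023, -0.0282, 0.0067], "rotation": [0, 0, -6.7]}, {"grip": 0, "dp": [0.0056, -0.0277, 0.0067], "rotation": [0, 0, -6.7]}, {"grip": 0, "dp": [0.0088, -0.0269, 0.0067], "rotation": [0, 0, -6.7]}]
[{"grip": 0, "dp": [0.0119, -0.0257, 0.0067], "rotation": [0, 0, -6.7]}, {"grip": 0, "dp": [0.0148, -0.0241, 0.0067], "rotation": [0, 0, -6.7]}, {"grip": 0, "dp": [0.0175, -0.0222, 0.0067], "rotation": [0, 0, -6.7]}, {"grip": 0, "dp": [0.02, -0.02, 0.0067], "rotation": [0, 0, -6.7]}, {"grip": 0, "dp": [0.0222, -0.0176, 0.0067], "rotation": [0, 0, -6.7]}, {"grip": 0, "dp": [0.0241, -0.0149, 0.0067], "rotation": [0, 0, -6.7]}, {"grip": 0, "dp": [0.0257, -0.0119, 0.0067], "rotation": [0, 0, -6.7]}]
```

The arm was still coasting when the second script read the camera pose. Corrected for that 13 mm, the wrist view puts the stand at (0.522,-0.214), which matches the top view. Moving on to the jig.

Request:
{"fn": "carry_out", "kwargs": {
  "plan": [
    {"grip": 0, "dp": [-0.0136, -0.0248, 0.0067], "rotation": [0, 0, -6.7]},
    {"grip": 0, "dp": [-0.0106, -0.0262, 0.0067], "rotation": [0, 0, -6.7]},
    {"grip": 0, "dp": [-0.0075, -0.0273, 0.0067], "rotation": [0, 0, -6.7]},
    {"grip": 0, "dp": [-0.0043, -0.028, 0.0067], "rotation": [0, 0, -6.7]},
    {"grip": 0, "dp": [-0.001, -0.0283, 0.0067], "rotation": [0, 0, -6.7]},
    {"grip": 0, "dp": [0.0023, -0.0282, 0.0067], "rotation": [0, 0, -6.7]},
    {"grip": 0, "dp": [0.0056, -0.0277, 0.0067], "rotation": [0, 0, -6.7]},
    {"grip": 0, "dp": [0.0088, -0.0269, 0.0067], "rotation": [0, 0, -6.7]}
  ]
}}

```text
time_s: 2.15
tool_pos: [0.532, 0.0493, 0.2071]
tool_rot: [-178.7, 0.1, 41.0]
force: [0.2, 0.9, 0.4]
grip_width: 0.0871
```

Request:
{"fn": "carry_out", "kwargs": {
  "plan": [
    {"grip": 0, "dp": [0.0119, -0.0257, 0.0067], "rotation": [0, 0, -6.7]},
    {"grip": 0, "dp": [0.0148, -0.0241, 0.0067], "rotation": [0, 0, -6.7]},
    {"grip": 0, "dp": [0.0175, -0.0222, 0.0067], "rotation": [0, 0, -6.7]},
    {"grip": 0, "dp": [0.02, -0.02, 0.0067], "rotation": [0, 0, -6.7]},
    {"grip": 0, "dp": [0.0222, -0.0176, 0.0067], "rotation": [0, 0, -6.7]},
    {"grip": 0, "dp": [0.0241, -0.0149, 0.0067], "rotation": [0, 0, -6.7]},
    {"grip": 0, "dp": [0.0257, -0.0119, 0.0067], "rotation": [0, 0, -6.7]},
    {"grip": 0, "dp": [0, 0, 0], "rotation": [0, 0, 0]}
  ]
}}

```text
time_s: 2.82
tool_pos: [0.4637, 0.2511, 0.1594]
tool_rot: [-178.9, -0.9, 90.8]
force: [0.0, 1.2, 0.3]
grip_width: 0.0869
```

```bash
python3 - <<'E'
from h import *
p,im=snap("wrist","w2");np.savez("w2.npz",**{k:np.array(v) for k,v in p.items()})
path((.4865,.2342,.06),86.3,6)
E
```

```text
from [0.4652 0.2484 0.1595] [-178.89   -0.74   90.42] F [ 0.4 -0.5  0.1] step [ 0.0036 -0.0024 -0.0166] -0.6867565393950628
[{"grip": 0, "dp": [-0.0024, 0.0035, 0.0166], "rotation": [0, 0, 0.69]}, {"grip": 0, "dp": [-0.0023, 0.0036, 0.0166], "rotation": [0, 0, 0.69]}, {"grip": 0, "dp": [-0.0023, 0.0036, 0.0166], "rotation": [0, 0, 0.69]}, {"grip": 0, "dp": [-0.0023, 0.0036, 0.0166], "rotation": [0, 0, 0.69]}, {"grip": 0, "dp": [-0.0022, 0.0036, 0.0166], "rotation": [0, 0, 0.69]}, {"grip": 0, "dp": [-0.0022, 0.0037, 0.0166], "rotation": [0, 0, 0.69]}]
```

View pics/w2.png

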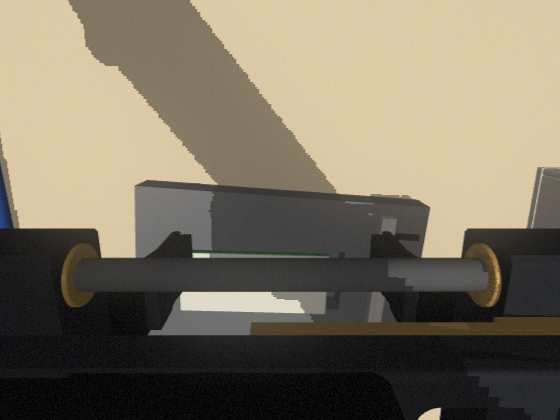

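The wrist view shows the deck's near edge from (140,186) to (425,205). The plate is at about (185-330, 250-312), between the fingers at 175 and 390 and a little left of their middle, as measured. I'll add tilt correction to the planner and descend.

```bash
cat >> h.py <<'E'
from scipy.spatial.transform import Rotation as Ro
def path(P,yaw,n,grip=0,pr=1):
    o=env.get_obs();c=np.array(o["tool_pos"]);d=(np.array(P)-c)/n
    R=Ro.from_euler("xyz",o["tool_rot"],degrees=True);D=Ro.from_euler("xyz",[180,0,yaw],degrees=True)
    w=(R.inv()*D).as_rotvec(degrees=True)/n
    print("from",np.round(c,4),"jig",np.round(w2j(c),1),np.round(o["tool_rot"],2),"F",np.round(o["force"],1),"t",round(o["time_s"],1))
    L=[]
    for i in range(n):
        L.append({"grip":grip,"dp":np.round(R.inv().apply(d),4).tolist(),"rotation":np.round(w,2).tolist()});R=R*Ro.from_rotvec(w,degrees=True)
    if pr:
        for i in range(0,n,8): print(json.dumps(L[i:i+8]))
E
python3 - <<'E'
from h import *
path((*j2w(-62,-6.4),.06),86.3,6)
E
```

```text
from [0.4652 0.2484 0.1595] jig [-80.2   6.3] [-178.89   -0.74   90.42] F [ 0.4 -0.5  0.1] t 2.9
[{"grip": 0, "dp": [-0.0025, 0.0032, 0.0165], "rotation": [-0.19, -0.12, 0.69]}, {"grip": 0, "dp": [-0.0025, 0.0032, 0.0165], "rotation": [-0.19, -0.12, 0.69]}, {"grip": 0, "dp": [-0.0024, 0.0031, 0.0165], "rotation": [-0.19, -0.12, 0.69]}, {"grip": 0, "dp": [-0.0023, 0.0031, 0.0165], "rotation": [-0.19, -0.12, 0.69]}, {"grip": 0, "dp": [-0.0023, 0.0031, 0.0166], "rotation": [-0.19, -0.12, 0.69]}, {"grip": 0, "dp": [-0.0022, 0.0031, 0.0166], "rotation": [-0.19, -0.12, 0.69]}]
```

Request:
{"fn": "carry_out", "kwargs": {
  "plan": [
    {"grip": 0, "dp": [-0.0025, 0.0032, 0.0165], "rotation": [-0.19, -0.12, 0.69]},
    {"grip": 0, "dp": [-0.0025, 0.0032, 0.0165], "rotation": [-0.19, -0.12, 0.69]},
    {"grip": 0, "dp": [-0.0024, 0.0031, 0.0165], "rotation": [-0.19, -0.12, 0.69]},
    {"grip": 0, "dp": [-0.0023, 0.0031, 0.0165], "rotation": [-0.19, -0.12, 0.69]},
    {"grip": 0, "dp": [-0.0023, 0.0031, 0.0166], "rotation": [-0.19, -0.12, 0.69]},
    {"grip": 0, "dp": [-0.0022, 0.0031, 0.01], "rotation": [-0.19, -0.12, 0.69]},
    {"grip": 0, "dp": [0, 0, 0], "rotation": [0, 0, 0]},
    {"grip": 0, "dp": [0, 0, 0], "rotation": [0, 0, 0]}
  ]
}}

```text
time_s: 3.53
tool_pos: [0.4882, 0.2243, 0.0628]
tool_rot: [179.8, 0.4, 85.0]
force: [0.7, 0.1, 0.6]
grip_width: 0.0872
```

```bash
python3 - <<'E'
from h import *
path((*j2w(-58,-6.4),.0325),86.3,4)
E
```

```text
from [0.4882 0.2243 0.0628] jig [-55.7 -16.2] [179.81   0.38  84.95] F [0.7 0.1 0.6] t 3.5
[{"grip": 0, "dp": [0.0025, -0.0007, 0.0075], "rotation": [0.05, 0.1, -0.34]}, {"grip": 0, "dp": [0.0025, -0.0006, 0.0076], "rotation": [0.05, 0.1, -0.34]}, {"grip": 0, "dp": [0.0025, -0.0006, 0.0076], "rotation": [0.05, 0.1, -0.34]}, {"grip": 0, "dp": [0.0025, -0.0006, 0.0076], "rotation": [0.05, 0.1, -0.34]}]
```

Request:
{"fn": "carry_out", "kwargs": {
  "plan": [
    {"grip": 0, "dp": [0.0025, -0.0007, 0.0075], "rotation": [0.05, 0.1, -0.34]},
    {"grip": 0, "dp": [0.0025, -0.0006, 0.007], "rotation": [0.05, 0.1, -0.34]},
    {"grip": 0, "dp": [0.0025, -0.0006, 0.005], "rotation": [0.05, 0.1, -0.34]},
    {"grip": 0, "dp": [0.001, 0, 0.003], "rotation": [0, 0.1, -0.2]},
    {"grip": 0, "dp": [0, 0, 0], "rotation": [0, 0, 0]}
  ]
}}

```text
time_s: 3.95
tool_pos: [0.4891, 0.2337, 0.0409]
tool_rot: [179.7, -0.1, 86.2]
force: [-0.5, -0.8, 0.2]
grip_width: 0.0871
```

```bash
python3 - <<'E'
from h import *
path((*j2w(-58,-6.4),.0325),86.3,3)
E
```

```text
from [0.4891 0.2337 0.0409] jig [-55.4  -6.7] [ 1.7973e+02 -1.3000e-01  8.6190e+01] F [-0.5 -0.8  0.2] t 4.0
[{"grip": 0, "dp": [0.0001, -0.0009, 0.0028], "rotation": [0.09, -0.04, -0.04]}, {"grip": 0, "dp": [0.0001, -0.0009, 0.0028], "rotation": [0.09, -0.04, -0.04]}, {"grip": 0, "dp": [0.0001, -0.0009, 0.0028], "rotation": [0.09, -0.04, -0.04]}]
```

Request:
{"fn": "carry_out", "kwargs": {
  "plan": [
    {"grip": 0, "dp": [0, -0.0005, 0.0028], "rotation": [0.09, -0.04, -0.04]},
    {"grip": 0, "dp": [0, 0, 0.0028], "rotation": [0.09, -0.04, -0.04]},
    {"grip": 0, "dp": [0, 0, 0.0024], "rotation": [0.05, 0, 0]},
    {"grip": 0, "dp": [0, 0.003, 0], "rotation": [0, 0, 0]},
    {"grip": 0, "dp": [0, 0.004, 0], "rotation": [0, 0, 0]},
    {"grip": 0, "dp": [0, 0.004, 0], "rotation": [0, 0, 0]},
    {"grip": 0, "dp": [0, 0.004, 0], "rotation": [0, 0, 0]},
    {"grip": 0, "dp": [0, 0, 0], "rotation": [0, 0, 0]}
  ]
}}

```text
time_s: 4.62
tool_pos: [0.5054, 0.2336, 0.0328]
tool_rot: [179.9, -0.1, 86.3]
force: [0.4, -0.2, -0.1]
grip_width: 0.0867
```

```bash
python3 - <<'E'
from h import *
path((*j2w(-3,-6.4),.0325),86.3,8)
E
```

```text
from [0.5054 0.2336 0.0328] jig [-39.1  -5.8] [ 1.7993e+02 -7.0000e-02  8.6350e+01] F [ 0.4 -0.2 -0.1] t 4.6
[{"grip": 0, "dp": [-0.0001, 0.0045, 0.0], "rotation": [0.01, -0.01, 0.01]}, {"grip": 0, "dp": [-0.0001, 0.0045, 0.0], "rotation": [0.01, -0.01, 0.01]}, {"grip": 0, "dp": [-0.0001, 0.0045, 0.0], "rotation": [0.01, -0.01, 0.01]}, {"grip": 0, "dp": [-0.0001, 0.0045, 0.0], "rotation": [0.01, -0.01, 0.01]}, {"grip": 0, "dp": [-0.0001, 0.0045, 0.0], "rotation": [0.01, -0.01, 0.01]}, {"grip": 0, "dp": [-0.0001, 0.0045, 0.0], "rotation": [0.01, -0.01, 0.01]}, {"grip": 0, "dp": [-0.0001, 0.0045, 0.0], "rotation": [0.01, -0.01, 0.01]}, {"grip": 0, "dp": [-0.0001, 0.0045, 0.0], "rotation": [0.01, -0.01, 0.01]}]
```

Request:
{"fn": "carry_out", "kwargs": {
  "plan": [
    {"grip": 0, "dp": [0, 0.0045, 0], "rotation": [0, 0, 0]},
    {"grip": 0, "dp": [0, 0.0045, 0], "rotation": [0, 0, 0]},
    {"grip": 0, "dp": [0, 0.0045, 0], "rotation": [0, 0, 0]},
    {"grip": 0, "dp": [0, 0.0045, 0], "rotation": [0, 0, 0]},
    {"grip": 0, "dp": [0, 0.004, 0], "rotation": [0, 0, 0]},
    {"grip": 0, "dp": [0, 0.004, 0], "rotation": [0, 0, 0]},
    {"grip": 0, "dp": [0, 0.003, 0], "rotation": [0, 0, 0]},
    {"grip": 0, "dp": [0, 0, 0], "rotation": [0, 0, 0]}
  ]
}}

```text
time_s: 5.28
tool_pos: [0.5368, 0.2318, 0.0327]
tool_rot: [-179.9, -0.1, 86.3]
force: [-0.2, 0.3, 0.5]
grip_width: 0.0868
```

```bash
python3 - <<'E'
from h import *
p,im=snap("top","t2")
path((*j2w(-3,-6.4),.0325),86.3,8,pr=0)
b=cv2.imread("pics/t2.png");cv2.imwrite("pics/t2c.png",cv2.resize(b[150:290,50:250],None,fx=4,fy=4,interpolation=cv2.INTER_CUBIC))
E
```

```text
from [0.5367 0.2317 0.0327] jig [-7.8 -5.7] [-1.7995e+02 -6.0000e-02  8.6320e+01] F [0.9 0.2 0.8] t 5.3
```

View pics/t2c.png

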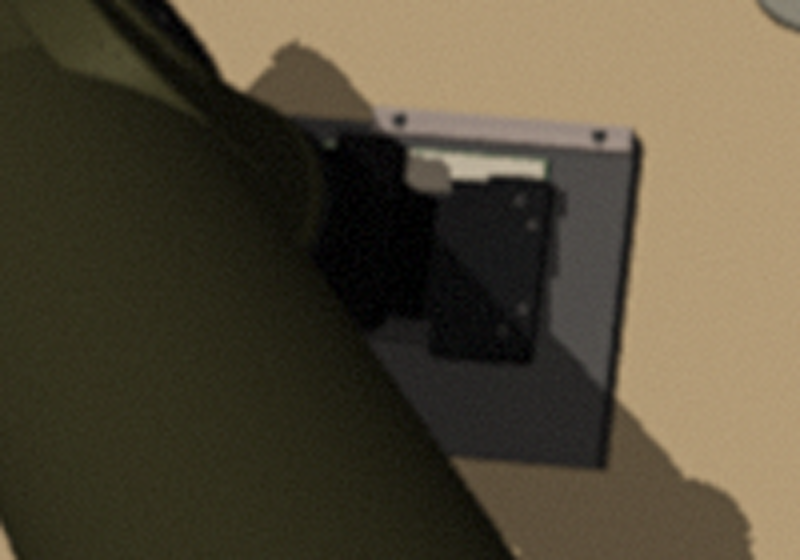

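The crop shows the plate's far edge (410-545, 158) parallel to the long stop, about 10 mm short of it. Another 7 mm with the wide fingers, then back off and close for a narrow push opposite the stop piece.

Request:
{"fn": "carry_out", "kwargs": {
  "plan": [
    {"grip": 0, "dp": [0, 0.003, 0], "rotation": [0, 0, 0]},
    {"grip": 0, "dp": [0, 0.003, 0], "rotation": [0, 0, 0]},
    {"grip": 0, "dp": [0, 0.002, 0], "rotation": [0, 0, 0]},
    {"grip": 0, "dp": [0, 0, 0], "rotation": [0, 0, 0]},
    {"grip": 1, "dp": [0, -0.008, 0], "rotation": [0, 0, 0]},
    {"grip": 1, "dp": [-0.008, -0.006, 0], "rotation": [0, 0, 0]},
    {"grip": 1, "dp": [-0.008, 0, 0], "rotation": [0, 0, 0]},
    {"grip": 1, "dp": [-0.004, 0, 0], "rotation": [0, 0, 0]}
  ]
}}

```text
time_s: 6.0
tool_pos: [0.5277, 0.2119, 0.0326]
tool_rot: [-179.9, -0.1, 86.5]
force: [-0.7, 0.3, -0.4]
grip_width: 0.068
```

Request:
{"fn": "carry_out", "kwargs": {
  "plan": [
    {"grip": 1, "dp": [0, 0, 0], "rotation": [0, 0, 0]},
    {"grip": 1, "dp": [0, 0, 0], "rotation": [0, 0, 0]},
    {"grip": 1, "dp": [0, 0, 0], "rotation": [0, 0, 0]},
    {"grip": 1, "dp": [0, 0, 0], "rotation": [0, 0, 0]}
  ]
}}

```text
time_s: 6.33
tool_pos: [0.5289, 0.2083, 0.0329]
tool_rot: [179.9, 0.0, 86.3]
force: [0.9, -0.2, -0.9]
grip_width: 0.042
```

```bash
python3 - <<'E'
from h import *
path((*j2w(-1,-26),.0327),86.3,8,grip=1)
E
```

```text
from [0.5289 0.2083 0.0329] jig [-14.1 -29.6] [1.7993e+02 3.0000e-02 8.6260e+01] F [ 0.9 -0.2 -0.9] t 6.3
[{"grip": 1, "dp": [0.0005, 0.0016, 0.0], "rotation": [0.01, 0.0, -0.01]}, {"grip": 1, "dp": [0.0005, 0.0016, 0.0], "rotation": [0.01, 0.0, -0.01]}, {"grip": 1, "dp": [0.0005, 0.0016, 0.0], "rotation": [0.01, 0.0, -0.01]}, {"grip": 1, "dp": [0.0005, 0.0016, 0.0], "rotation": [0.01, 0.0, -0.01]}, {"grip": 1, "dp": [0.0005, 0.0016, 0.0], "rotation": [0.01, 0.0, -0.01]}, {"grip": 1, "dp": [0.0005, 0.0016, 0.0], "rotation": [0.01, 0.0, -0.01]}, {"grip": 1, "dp": [0.0005, 0.0016, 0.0], "rotation": [0.01, 0.0, -0.01]}, {"grip": 1, "dp": [0.0005, 0.0016, 0.0], "rotation": [0.01, 0.0, -0.01]}]
```

Request:
{"fn": "carry_out", "kwargs": {
  "plan": [
    {"grip": 1, "dp": [0.0005, 0.002, 0], "rotation": [0, 0, 0]},
    {"grip": 1, "dp": [0.0005, 0.002, 0], "rotation": [0, 0, 0]},
    {"grip": 1, "dp": [0.0005, 0.002, 0], "rotation": [0, 0, 0]},
    {"grip": 1, "dp": [0, 0.002, 0], "rotation": [0, 0, 0]},
    {"grip": 1, "dp": [0, 0.002, 0], "rotation": [0, 0, 0]},
    {"grip": 1, "dp": [0, 0.002, 0], "rotation": [0, 0, 0]},
    {"grip": 1, "dp": [0, 0.001, 0], "rotation": [0, 0, 0]},
    {"grip": 1, "dp": [0, 0, 0], "rotation": [0, 0, 0]}
  ]
}}

```text
time_s: 7.0
tool_pos: [0.5418, 0.2107, 0.0324]
tool_rot: [-179.9, -0.0, 86.4]
force: [0.3, 0.0, -0.8]
grip_width: 0.0007
```

Request:
{"fn": "carry_out", "kwargs": {
  "plan": [
    {"grip": 1, "dp": [0, 0.001, 0], "rotation": [0, 0, 0]},
    {"grip": 1, "dp": [0, 0.001, 0], "rotation": [0, 0, 0]},
    {"grip": 1, "dp": [0, 0, 0], "rotation": [0, 0, 0]}
  ]
}}

```text
time_s: 7.25
tool_pos: [0.5419, 0.2107, 0.0322]
tool_rot: [-179.6, 0.1, 86.4]
force: [-1.6, 0.4, 1.0]
grip_width: 0.0004
```

Request:
{"fn": "carry_out", "kwargs": {
  "plan": [
    {"grip": 1, "dp": [0, 0.001, 0], "rotation": [0, 0, 0]},
    {"grip": 1, "dp": [0, 0, 0], "rotation": [0, 0, 0]}
  ]
}}

```text
time_s: 7.42
tool_pos: [0.5419, 0.2107, 0.0321]
tool_rot: [-179.5, 0.1, 86.4]
force: [-2.6, -1.2, 1.0]
grip_width: 0.0007
```

Request:
{"fn": "carry_out", "kwargs": {
  "plan": [
    {"grip": 1, "dp": [0, 0.001, 0], "rotation": [0, 0, 0]},
    {"grip": 1, "dp": [0, 0.001, 0], "rotation": [0, 0, 0]},
    {"grip": 1, "dp": [0, 0, 0], "rotation": [0, 0, 0]}
  ]
}}

```text
time_s: 7.67
tool_pos: [0.5419, 0.2108, 0.0321]
tool_rot: [-179.3, 0.2, 86.5]
force: [-1.7, -0.5, 1.6]
grip_width: 0.0002
```

```bash
python3 - <<'E'
from h import *
p,im=snap("scene","s3")
path((0,0,0),86.3,8,pr=0)
b=cv2.imread("pics/s3.png");a=cv2.resize(b[225:415,285:480],None,fx=3,fy=3,interpolation=cv2.INTER_CUBIC)
t=cv2.resize(b[225:415,285:480],None,fx=1,fy=1)
cv2.imwrite("pics/s3c.png",a)
E
```

```text
from [0.542  0.2107 0.0321] jig [ -1.1 -26.3] [-179.34    0.18   86.45] F [-3.7  0.1  2.5] t 7.7
```

View pics/s3c.png

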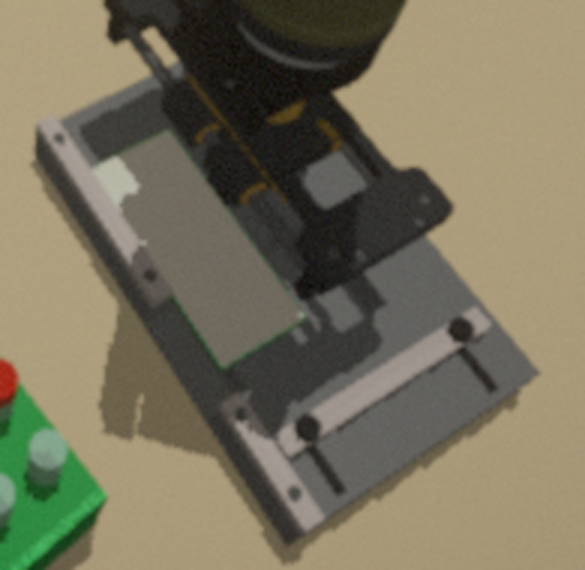

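The crop shows the plate flush along the long stop (left edge line 95,165 → 222,365), end stop ahead at (290,440)-(480,320), fingers at the plate's near side. Now go round to the −y end.

Request:
{"fn": "carry_out", "kwargs": {
  "plan": [
    {"grip": 1, "dp": [0, -0.005, -0.0005], "rotation": [0, 0, 0]},
    {"grip": 1, "dp": [-0.01, -0.004, -0.0005], "rotation": [0, 0, 0]},
    {"grip": 1, "dp": [-0.02, 0, 0], "rotation": [0, 0, 0]},
    {"grip": 1, "dp": [-0.02, 0, 0], "rotation": [0, 0, 0]},
    {"grip": 1, "dp": [-0.02, 0, 0], "rotation": [0, 0, 0]},
    {"grip": 1, "dp": [-0.01, 0, 0], "rotation": [0, 0, 0]},
    {"grip": 1, "dp": [0, 0, 0], "rotation": [0, 0, 0]}
  ]
}}

```text
time_s: 8.3
tool_pos: [0.5321, 0.1263, 0.0342]
tool_rot: [179.9, 0.0, 86.5]
force: [0.6, 0.1, -0.6]
grip_width: 0.0006
```

```bash
python3 - <<'E'
from h import *
path((*j2w(38,-106),.0328),86.3,6,grip=1)
E
```

```text
from [0.5321 0.1263 0.0342] jig [  -5.6 -111.2] [1.7989e+02 3.0000e-02 8.6540e+01] F [ 0.6  0.1 -0.6] t 8.3
[{"grip": 1, "dp": [0.0008, 0.0073, 0.0002], "rotation": [0.02, 0.0, 0.04]}, {"grip": 1, "dp": [0.0008, 0.0073, 0.0002], "rotation": [0.02, 0.0, 0.04]}, {"grip": 1, "dp": [0.0008, 0.0073, 0.0002], "rotation": [0.02, 0.0, 0.04]}, {"grip": 1, "dp": [0.0008, 0.0073, 0.0002], "rotation": [0.02, 0.0, 0.04]}, {"grip": 1, "dp": [0.0009, 0.0073, 0.0002], "rotation": [0.02, 0.0, 0.04]}, {"grip": 1, "dp": [0.0009, 0.0073, 0.0002], "rotation": [0.02, 0.0, 0.04]}]
```

Request:
{"fn": "carry_out", "kwargs": {
  "plan": [
    {"grip": 1, "dp": [0.0008, 0.0073, 0.0004], "rotation": [0.02, 0, 0.04]},
    {"grip": 1, "dp": [0.0008, 0.0073, 0.0004], "rotation": [0.02, 0, 0.04]},
    {"grip": 1, "dp": [0.0008, 0.0073, 0.0004], "rotation": [0.02, 0, 0.04]},
    {"grip": 1, "dp": [0.0008, 0.0073, 0.0002], "rotation": [0.02, 0, 0.04]},
    {"grip": 1, "dp": [0.0008, 0.0073, 0], "rotation": [0.02, 0, 0.04]},
    {"grip": 1, "dp": [0.0008, 0.006, 0], "rotation": [0.02, 0, 0.04]},
    {"grip": 1, "dp": [0.001, 0.001, 0], "rotation": [0, 0, 0]},
    {"grip": 1, "dp": [0.001, 0, 0], "rotation": [0, 0, 0]}
  ]
}}

```text
time_s: 8.97
tool_pos: [0.5831, 0.1353, 0.0332]
tool_rot: [179.8, -0.2, 86.4]
force: [0.6, 0.1, -0.5]
grip_width: 0.0006
```

```bash
python3 - <<'E'
from h import *
path((*j2w(39,-70),.0328),86.3,8,grip=1)
E
```

```text
from [0.5831 0.1353 0.0332] jig [ 44.8 -98.9] [179.79  -0.24  86.42] F [ 0.6  0.1 -0.5] t 9.0
[{"grip": 1, "dp": [0.0036, -0.0007, 0.0001], "rotation": [0.03, -0.03, 0.01]}, {"grip": 1, "dp": [0.0036, -0.0007, 0.0001], "rotation": [0.03, -0.03, 0.01]}, {"grip": 1, "dp": [0.0036, -0.0007, 0.0001], "rotation": [0.03, -0.03, 0.01]}, {"grip": 1, "dp": [0.0036, -0.0007, 0.0001], "rotation": [0.03, -0.03, 0.01]}, {"grip": 1, "dp": [0.0036, -0.0007, 0.0001], "rotation": [0.03, -0.03, 0.01]}, {"grip": 1, "dp": [0.0036, -0.0007, 0.0001], "rotation": [0.03, -0.03, 0.01]}, {"grip": 1, "dp": [0.0036, -0.0007, 0.0001], "rotation": [0.03, -0.03, 0.01]}, {"grip": 1, "dp": [0.0036, -0.0007, 0.0001], "rotation": [0.03, -0.03, 0.01]}]
```

Request:
{"fn": "carry_out", "kwargs": {
  "plan": [
    {"grip": 1, "dp": [0, -0.003, 0.0002], "rotation": [0.1, -0.1, 0]},
    {"grip": 1, "dp": [0, -0.003, 0.0001], "rotation": [0.1, -0.1, 0]},
    {"grip": 1, "dp": [0.001, -0.001, 0], "rotation": [0, 0, 0]},
    {"grip": 1, "dp": [0.003, 0, 0], "rotation": [0, 0, 0]},
    {"grip": 1, "dp": [0.0035, 0, 0], "rotation": [0, 0, 0]},
    {"grip": 1, "dp": [0.0035, 0, 0], "rotation": [0, 0, 0]},
    {"grip": 1, "dp": [0.0035, 0, 0], "rotation": [0, 0, 0]},
    {"grip": 1, "dp": [0.0035, 0, 0], "rotation": [0, 0, 0]}
  ]
}}

```text
time_s: 9.63
tool_pos: [0.5747, 0.1555, 0.0326]
tool_rot: [-179.9, 0.1, 86.5]
force: [1.2, -1.4, -0.7]
grip_width: 0.0003
```

```bash
python3 - <<'E'
from h import *
p,im=snap("scene","s4")
path((*j2w(38,-60),.0328),86.3,8,grip=1)
b=cv2.imread("pics/s4.png");cv2.imwrite("pics/s4c.png",cv2.resize(b[225:415,285:480],None,fx=3,fy=3,interpolation=cv2.INTER_CUBIC))
E
```

```text
from [0.5746 0.1566 0.0327] jig [ 35.  -78.2] [-1.7991e+02  1.0000e-02  8.6540e+01] F [ 0.  -0.3  0.3] t 9.7
[{"grip": 1, "dp": [0.0023, 0.0004, -0.0], "rotation": [-0.01, 0.0, 0.03]}, {"grip": 1, "dp": [0.0023, 0.0004, -0.0], "rotation": [-0.01, 0.0, 0.03]}, {"grip": 1, "dp": [0.0023, 0.0004, -0.0], "rotation": [-0.01, 0.0, 0.03]}, {"grip": 1, "dp": [0.0023, 0.0004, -0.0], "rotation": [-0.01, 0.0, 0.03]}, {"grip": 1, "dp": [0.0023, 0.0004, -0.0], "rotation": [-0.01, 0.0, 0.03]}, {"grip": 1, "dp": [0.0023, 0.0004, -0.0], "rotation": [-0.01, 0.0, 0.03]}, {"grip": 1, "dp": [0.0023, 0.0004, -0.0], "rotation": [-0.01, 0.0, 0.03]}, {"grip": 1, "dp": [0.0023, 0.0004, -0.0], "rotation": [-0.01, 0.0, 0.03]}]
```

View pics/s4c.png

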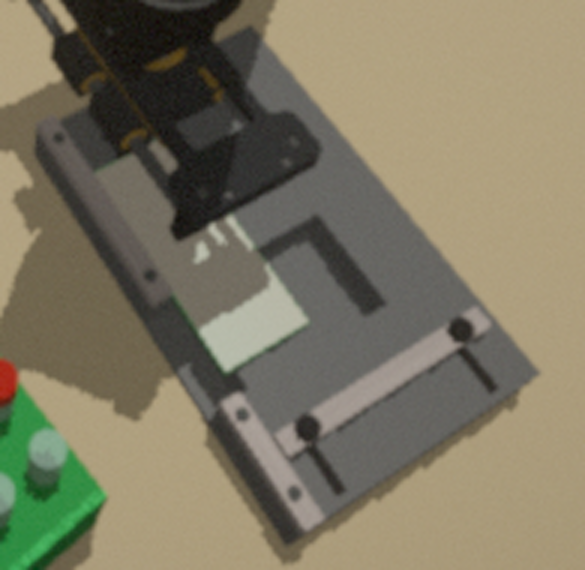

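```bash
python3 - <<'E'
from h import *
p=env.camera_params("scene")
f=lambda u,v,z:np.round(w2j(ray(p,(u/3+285-.33,v/3+225-.33),z)),1)
print("plate corner",f(225,372,.036),"other corner",f(309,322,.036),"edge pt",f(190,315,.036))
print("stop2 inner start top",f(245,394,.04),"stop2 end inner",f(322,515,.04),"stop1 end inner",f(172,290,.04),"stop1 start",f(62,120,.04))
print("endstop inner top corners",f(277,433,.04),f(475,307,.04))
E
```

```text
plate corner [66.3 59.1] other corner [11.5 59.4] edge pt [64.9 25.7]
stop2 inner start top [65.4 73.6] stop2 end inner [ 67.2 137.1] stop1 end inner [66.8 10.7] stop1 start [  64.8 -106. ]
endstop inner top corners [62.8 96.6] [-70.   96.6]
```

The crop shows the plate's front end at (225,372)-(309,322), flush with the stop line. The end stop's inner face is at about y=95 in my jig frame, so there is roughly 36 mm to go. I'll push on in small steps and watch the force.

Request:
{"fn": "carry_out", "kwargs": {
  "plan": [
    {"grip": 1, "dp": [0.0025, 0.0005, 0], "rotation": [0, 0, 0]},
    {"grip": 1, "dp": [0.0025, 0.0005, 0], "rotation": [0, 0, 0]},
    {"grip": 1, "dp": [0.0025, 0, 0], "rotation": [0, 0, 0]},
    {"grip": 1, "dp": [0.0025, 0, 0], "rotation": [0, 0, 0]},
    {"grip": 1, "dp": [0.0025, 0, 0], "rotation": [0, 0, 0]}
  ]
}}

```text
time_s: 10.1
tool_pos: [0.5757, 0.1648, 0.0324]
tool_rot: [-179.7, 0.5, 86.4]
force: [-2.2, -3.9, 3.4]
grip_width: 0.0008
```

Request:
{"fn": "carry_out", "kwargs": {
  "plan": [
    {"grip": 1, "dp": [0.0025, 0, 0], "rotation": [0, 0, 0]},
    {"grip": 1, "dp": [0.0025, 0, 0], "rotation": [0, 0, 0]},
    {"grip": 1, "dp": [0.0025, 0, 0], "rotation": [0, 0, 0]},
    {"grip": 1, "dp": [0.0025, 0, 0], "rotation": [0, 0, 0]}
  ]
}}

```text
time_s: 10.43
tool_pos: [0.5761, 0.1723, 0.0324]
tool_rot: [-179.6, 0.8, 86.3]
force: [-2.4, -4.2, 3.9]
grip_width: 0.0005
```

```bash
python3 - <<'E'
from h import *
path((*j2w(38,-60),.0328),86.3,8,grip=1,pr=0)
E
```

```text
from [0.5761 0.1723 0.0324] jig [ 35.4 -62.4] [-179.62    0.82   86.25] F [-2.4 -4.2  3.9] t 10.4
```

Request:
{"fn": "carry_out", "kwargs": {
  "plan": [
    {"grip": 1, "dp": [-0.001, 0, -0.0008], "rotation": [0.2, -0.4, 0]},
    {"grip": 1, "dp": [-0.001, 0, -0.0005], "rotation": [0.2, -0.4, 0]},
    {"grip": 1, "dp": [0, 0, 0], "rotation": [0, 0, 0]}
  ]
}}

```text
time_s: 10.68
tool_pos: [0.5765, 0.1743, 0.0338]
tool_rot: [-179.3, 1.4, 86.4]
force: [-0.6, -1.7, -0.4]
grip_width: 0.0004
```

```bash
python3 - <<'E'
from h import *
p,im=snap("scene","s5")
path((*j2w(38,-60),.0328),86.3,8,grip=1,pr=0)
b=cv2.imread("pics/s5.png");cv2.imwrite("pics/s5c.png",cv2.resize(b[225:415,285:480],None,fx=3,fy=3,interpolation=cv2.INTER_CUBIC))
E
```

```text
from [0.5765 0.1744 0.0338] jig [ 35.7 -60.4] [-179.3     1.33   86.38] F [-0.4 -0.8 -0.3] t 10.7
```

View pics/s5c.png

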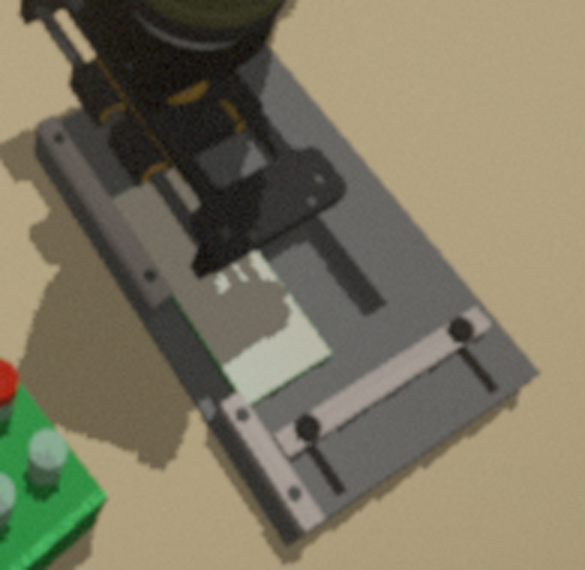

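The tip had been rubbing the deck; lifting 1 mm cleared that force. The crop shows the plate past the start of the second stop piece (front at (252,403)-(330,352)), still flush, with the end stop ahead.

```bash
python3 - <<'E'
from h import *
path((*j2w(36.5,-46),.0336),86.3,6,grip=1)
E
```

```text
from [0.5765 0.1744 0.0338] jig [ 35.7 -60.4] [-179.3     1.33   86.38] F [-0.4 -0.8 -0.3] t 10.7
[{"grip": 1, "dp": [0.0024, 0.0001, -0.0], "rotation": [-0.12, 0.22, 0.01]}, {"grip": 1, "dp": [0.0024, 0.0001, -0.0], "rotation": [-0.12, 0.22, 0.01]}, {"grip": 1, "dp": [0.0024, 0.0001, -0.0], "rotation": [-0.12, 0.22, 0.01]}, {"grip": 1, "dp": [0.0024, 0.0001, 0.0], "rotation": [-0.12, 0.22, 0.01]}, {"grip": 1, "dp": [0.0024, 0.0001, 0.0], "rotation": [-0.12, 0.22, 0.01]}, {"grip": 1, "dp": [0.0024, 0.0001, 0.0], "rotation": [-0.12, 0.22, 0.01]}]
```

Request:
{"fn": "carry_out", "kwargs": {
  "plan": [
    {"grip": 1, "dp": [0.0024, 0, 0], "rotation": [-0.2, 0.35, 0]},
    {"grip": 1, "dp": [0.0024, 0, 0], "rotation": [-0.2, 0.35, 0]},
    {"grip": 1, "dp": [0.0024, 0, 0], "rotation": [-0.15, 0.3, 0]},
    {"grip": 1, "dp": [0.0024, 0, 0], "rotation": [-0.1, 0.2, 0]},
    {"grip": 1, "dp": [0.0015, 0, 0], "rotation": [0, 0.1, 0]}
  ]
}}

```text
time_s: 11.15
tool_pos: [0.5773, 0.1857, 0.0335]
tool_rot: [180.0, -0.0, 86.3]
force: [-0.2, -0.7, -0.6]
grip_width: 0.0008
```

Request:
{"fn": "carry_out", "kwargs": {
  "plan": [
    {"grip": 1, "dp": [0.0015, 0, 0], "rotation": [0, 0, 0]},
    {"grip": 1, "dp": [0.0015, 0, 0], "rotation": [0, 0, 0]}
  ]
}}

```text
time_s: 11.32
tool_pos: [0.5776, 0.1893, 0.0335]
tool_rot: [180.0, -0.1, 86.3]
force: [-0.1, -1.7, 0.8]
grip_width: 0.0005
```

```bash
python3 - <<'E'
from h import *
path((*j2w(36.5,-43),.0336),86.3,6,grip=1,pr=0)
E
```

```text
from [0.5776 0.1893 0.0335] jig [ 35.8 -45.4] [ 1.7997e+02 -1.1000e-01  8.6340e+01] F [-0.1 -1.7  0.8] t 11.3
```

Request:
{"fn": "carry_out", "kwargs": {
  "plan": [
    {"grip": 1, "dp": [0.001, 0, 0], "rotation": [0, 0, 0]},
    {"grip": 1, "dp": [0.001, 0, 0], "rotation": [0, 0, 0]}
  ]
}}

```text
time_s: 11.48
tool_pos: [0.5777, 0.1922, 0.0335]
tool_rot: [180.0, -0.1, 86.4]
force: [-0.9, -3.1, 0.8]
grip_width: 0.0005
```

Request:
{"fn": "carry_out", "kwargs": {
  "plan": [
    {"grip": 1, "dp": [0.001, 0, 0], "rotation": [0, 0, 0]},
    {"grip": 1, "dp": [0.001, 0, 0], "rotation": [0, 0, 0]}
  ]
}}

```text
time_s: 11.65
tool_pos: [0.5778, 0.1921, 0.0334]
tool_rot: [-180.0, 0.1, 86.3]
force: [-1.9, -3.8, 2.8]
grip_width: 0.0006
```

Request:
{"fn": "carry_out", "kwargs": {
  "plan": [
    {"grip": 1, "dp": [0.0008, 0, 0], "rotation": [0, 0, 0]}
  ]
}}

```text
time_s: 11.73
tool_pos: [0.5777, 0.1921, 0.0334]
tool_rot: [-180.0, 0.2, 86.3]
force: [-1.7, -3.6, 2.4]
grip_width: 0.0006
```

Firm stop: at y=0.192 the TCP no longer advances, with about 3.7 N on it. Next, back off, go round, and give a light squaring nudge at the plate's middle toward the long stops.

Request:
{"fn": "carry_out", "kwargs": {
  "plan": [
    {"grip": 1, "dp": [-0.005, 0, -0.0005], "rotation": [0, 0, 0]},
    {"grip": 1, "dp": [-0.005, -0.002, -0.0005], "rotation": [0, 0, 0]},
    {"grip": 1, "dp": [-0.003, -0.008, 0], "rotation": [0, 0, 0]},
    {"grip": 1, "dp": [0, -0.012, 0], "rotation": [0, 0, 0]},
    {"grip": 1, "dp": [0, -0.012, 0], "rotation": [0, 0, 0]},
    {"grip": 1, "dp": [0, -0.01, 0], "rotation": [0, 0, 0]},
    {"grip": 1, "dp": [0, -0.005, 0], "rotation": [0, 0, 0]},
    {"grip": 1, "dp": [0, 0, 0], "rotation": [0, 0, 0]}
  ]
}}

```text
time_s: 12.4
tool_pos: [0.5239, 0.186, 0.0345]
tool_rot: [179.9, -0.4, 86.4]
force: [-0.4, -0.5, 0.8]
grip_width: 0.0003
```

```bash
python3 - <<'E'
from h import *
path((*j2w(-14,30),.0340),86.3,6,grip=1)
E
```

```text
from [0.5239 0.186  0.0345] jig [-17.6 -52.2] [179.91  -0.38  86.37] F [-0.4 -0.5  0.8] t 12.4
[{"grip": 1, "dp": [0.0137, 0.0006, 0.0002], "rotation": [0.02, -0.06, 0.01]}, {"grip": 1, "dp": [0.0137, 0.0006, 0.0002], "rotation": [0.02, -0.06, 0.01]}, {"grip": 1, "dp": [0.0137, 0.0006, 0.0001], "rotation": [0.02, -0.06, 0.01]}, {"grip": 1, "dp": [0.0137, 0.0006, 0.0001], "rotation": [0.02, -0.06, 0.01]}, {"grip": 1, "dp": [0.0137, 0.0006, 0.0001], "rotation": [0.02, -0.06, 0.01]}, {"grip": 1, "dp": [0.0137, 0.0006, 0.0001], "rotation": [0.02, -0.06, 0.01]}]
```

Request:
{"fn": "carry_out", "kwargs": {
  "plan": [
    {"grip": 1, "dp": [0.0137, 0, 0.0002], "rotation": [0.02, -0.06, 0]},
    {"grip": 1, "dp": [0.0137, 0, 0.0002], "rotation": [0.02, -0.06, 0]},
    {"grip": 1, "dp": [0.0137, 0, 0], "rotation": [0.02, -0.06, 0]},
    {"grip": 1, "dp": [0.0137, 0, 0], "rotation": [0.02, -0.06, 0]},
    {"grip": 1, "dp": [0.0137, 0, 0], "rotation": [0.02, -0.06, 0]},
    {"grip": 1, "dp": [0.01, 0, 0], "rotation": [0.02, -0.06, 0]},
    {"grip": 1, "dp": [0.002, 0.002, 0], "rotation": [0, 0, 0]},
    {"grip": 1, "dp": [0, 0.003, 0], "rotation": [0, 0, 0]}
  ]
}}

```text
time_s: 13.07
tool_pos: [0.5365, 0.2684, 0.035]
tool_rot: [179.8, -0.1, 86.2]
force: [0.1, -0.2, 0.2]
grip_width: 0.0002
```

Request:
{"fn": "carry_out", "kwargs": {
  "plan": [
    {"grip": 1, "dp": [0, 0.003, 0], "rotation": [0, 0, 0]},
    {"grip": 1, "dp": [0, 0.002, 0], "rotation": [0, 0, 0]},
    {"grip": 1, "dp": [0, 0.001, 0], "rotation": [0, 0, 0]},
    {"grip": 1, "dp": [0, 0, 0], "rotation": [0, 0, 0]}
  ]
}}

```text
time_s: 13.4
tool_pos: [0.5449, 0.265, 0.0347]
tool_rot: [179.8, -0.0, 86.0]
force: [-1.0, 1.3, -0.3]
grip_width: 0.0002
```

```bash
python3 - <<'E'
from h import *
path((*j2w(-1.2,30),.0336),86.3,4,grip=1)
E
```

```text
from [0.5449 0.265  0.0347] jig [-1.7 28. ] [179.79  -0.    86.  ] F [-1.   1.3 -0.3] t 13.4
[{"grip": 1, "dp": [0.0005, 0.0001, 0.0003], "rotation": [0.05, -0.0, -0.07]}, {"grip": 1, "dp": [0.0005, 0.0001, 0.0003], "rotation": [0.05, -0.0, -0.07]}, {"grip": 1, "dp": [0.0005, 0.0001, 0.0003], "rotation": [0.05, -0.0, -0.07]}, {"grip": 1, "dp": [0.0005, 0.0001, 0.0003], "rotation": [0.05, -0.0, -0.07]}]
```

Request:
{"fn": "carry_out", "kwargs": {
  "plan": [
    {"grip": 1, "dp": [0, -0.0015, 0.0007], "rotation": [0.05, 0, -0.1]},
    {"grip": 1, "dp": [0, 0, 0.0005], "rotation": [0.05, 0, -0.1]},
    {"grip": 1, "dp": [0, 0.001, 0], "rotation": [0, 0, 0]},
    {"grip": 1, "dp": [0, 0.001, 0], "rotation": [0, 0, 0]},
    {"grip": 1, "dp": [0, 0.0008, 0], "rotation": [0, 0, 0]}
  ]
}}

```text
time_s: 13.82
tool_pos: [0.5453, 0.2629, 0.0331]
tool_rot: [-180.0, 0.1, 86.1]
force: [-3.1, 1.2, 2.9]
grip_width: 0.0005
```

Request:
{"fn": "carry_out", "kwargs": {
  "plan": [
    {"grip": 1, "dp": [0, 0.001, 0], "rotation": [0, 0, 0]},
    {"grip": 1, "dp": [0, 0.001, 0], "rotation": [0, 0, 0]},
    {"grip": 1, "dp": [0, 0, 0], "rotation": [0, 0, 0]}
  ]
}}

```text
time_s: 14.07
tool_pos: [0.5452, 0.2629, 0.033]
tool_rot: [-179.7, 0.2, 86.2]
force: [-0.1, -0.2, 1.6]
grip_width: 0.0007
```

Request:
{"fn": "carry_out", "kwargs": {
  "plan": [
    {"grip": 1, "dp": [0, 0.001, 0], "rotation": [0, 0, 0]},
    {"grip": 1, "dp": [0, 0.0005, 0], "rotation": [0, 0, 0]}
  ]
}}

```text
time_s: 14.23
tool_pos: [0.5453, 0.263, 0.0328]
tool_rot: [-179.6, 0.2, 86.2]
force: [-4.3, -1.4, 3.3]
grip_width: 0.0005
```

x contact is at the same place as before (jig x = -1.2), so the plate is flush and square. But the nudge dragged about 2 mm along −y, which may have opened a gap at the end stop, so I'll repeat the end push.

Request:
{"fn": "carry_out", "kwargs": {
  "plan": [
    {"grip": 1, "dp": [0, -0.006, -0.0008], "rotation": [0, 0, 0]},
    {"grip": 1, "dp": [-0.004, -0.006, -0.0005], "rotation": [0, 0, 0]},
    {"grip": 1, "dp": [-0.014, 0, 0], "rotation": [0, 0, 0]},
    {"grip": 1, "dp": [-0.016, 0, 0], "rotation": [0, 0, 0]},
    {"grip": 1, "dp": [-0.016, 0, 0], "rotation": [0, 0, 0]},
    {"grip": 1, "dp": [-0.016, 0, 0], "rotation": [0, 0, 0]},
    {"grip": 1, "dp": [-0.014, 0, 0], "rotation": [0, 0, 0]},
    {"grip": 1, "dp": [-0.004, 0, 0], "rotation": [0, 0, 0]}
  ]
}}

```text
time_s: 14.9
tool_pos: [0.53, 0.1782, 0.0352]
tool_rot: [179.6, -0.0, 86.4]
force: [0.2, -0.5, -1.2]
grip_width: 0.0001
```

```bash
python3 - <<'E'
from h import *
path((*j2w(36,-60),.0338),86.3,6,grip=1)
E
```

```text
from [0.53   0.1782 0.0352] jig [-11.  -59.6] [ 1.7965e+02 -2.0000e-02  8.6440e+01] F [ 0.2 -0.5 -1.2] t 14.9
[{"grip": 1, "dp": [-0.0001, 0.0078, 0.0003], "rotation": [0.06, -0.0, 0.02]}, {"grip": 1, "dp": [-0.0001, 0.0078, 0.0003], "rotation": [0.06, -0.0, 0.02]}, {"grip": 1, "dp": [-0.0001, 0.0078, 0.0003], "rotation": [0.06, -0.0, 0.02]}, {"grip": 1, "dp": [-0.0001, 0.0078, 0.0003], "rotation": [0.06, -0.0, 0.02]}, {"grip": 1, "dp": [-0.0001, 0.0078, 0.0003], "rotation": [0.06, -0.0, 0.02]}, {"grip": 1, "dp": [-0.0001, 0.0078, 0.0002], "rotation": [0.06, -0.0, 0.02]}]
```

Request:
{"fn": "carry_out", "kwargs": {
  "plan": [
    {"grip": 1, "dp": [0, 0.0078, 0.0003], "rotation": [0.06, 0, 0.02]},
    {"grip": 1, "dp": [0, 0.0078, 0.0003], "rotation": [0.06, 0, 0.02]},
    {"grip": 1, "dp": [0, 0.0078, 0.0003], "rotation": [0.06, 0, 0.02]},
    {"grip": 1, "dp": [0, 0.0078, 0.0003], "rotation": [0.06, 0, 0.02]},
    {"grip": 1, "dp": [0, 0.0078, 0.0002], "rotation": [0.06, 0, 0.02]},
    {"grip": 1, "dp": [0, 0.003, 0], "rotation": [0.06, 0, 0.02]},
    {"grip": 1, "dp": [0, 0, 0], "rotation": [0, 0, 0]},
    {"grip": 1, "dp": [0, 0, 0], "rotation": [0, 0, 0]}
  ]
}}

```text
time_s: 15.57
tool_pos: [0.5789, 0.1779, 0.0343]
tool_rot: [179.8, -0.2, 86.3]
force: [-0.2, 1.0, -0.5]
grip_width: 0.0005
```

```bash
python3 - <<'E'
from h import *
path((*j2w(36,-47),.0336),86.3,4,grip=1)
E
```

```text
from [0.5789 0.1779 0.0343] jig [ 37.9 -56.7] [179.78  -0.22  86.32] F [-0.2  1.  -0.5] t 15.6
[{"grip": 1, "dp": [0.0024, -0.0005, 0.0002], "rotation": [0.05, -0.06, 0.01]}, {"grip": 1, "dp": [0.0024, -0.0005, 0.0002], "rotation": [0.05, -0.06, 0.01]}, {"grip": 1, "dp": [0.0024, -0.0005, 0.0002], "rotation": [0.05, -0.06, 0.01]}, {"grip": 1, "dp": [0.0024, -0.0005, 0.0002], "rotation": [0.05, -0.06, 0.01]}]
```

Request:
{"fn": "carry_out", "kwargs": {
  "plan": [
    {"grip": 1, "dp": [0.002, -0.0005, 0.0002], "rotation": [0.05, -0.06, 0]},
    {"grip": 1, "dp": [0.0025, -0.0005, 0.0002], "rotation": [0.05, -0.06, 0]},
    {"grip": 1, "dp": [0.0025, 0, 0], "rotation": [0.05, 0, 0]},
    {"grip": 1, "dp": [0.002, 0, 0], "rotation": [0, 0, 0]},
    {"grip": 1, "dp": [0.001, 0, 0], "rotation": [0, 0, 0]},
    {"grip": 1, "dp": [0.001, 0, 0], "rotation": [0, 0, 0]},
    {"grip": 1, "dp": [0.001, 0, 0], "rotation": [0, 0, 0]},
    {"grip": 1, "dp": [0.001, 0, 0], "rotation": [0, 0, 0]}
  ]
}}

```text
time_s: 16.23
tool_pos: [0.5768, 0.1922, 0.0337]
tool_rot: [-180.0, 0.1, 86.5]
force: [-0.0, -2.9, 1.3]
grip_width: 0.0006
```

Request:
{"fn": "carry_out", "kwargs": {
  "plan": [
    {"grip": 1, "dp": [0.001, 0, 0], "rotation": [0, 0, 0]},
    {"grip": 1, "dp": [0.001, 0, 0], "rotation": [0, 0, 0]}
  ]
}}

```text
time_s: 16.4
tool_pos: [0.5768, 0.1921, 0.0337]
tool_rot: [-179.9, 0.3, 86.4]
force: [-1.1, -2.7, 2.8]
grip_width: 0.0003
```

Request:
{"fn": "carry_out", "kwargs": {
  "plan": [
    {"grip": 1, "dp": [0.001, 0, 0], "rotation": [0, 0, 0]},
    {"grip": 1, "dp": [0.001, 0, 0], "rotation": [0, 0, 0]}
  ]
}}

```text
time_s: 16.57
tool_pos: [0.5769, 0.1922, 0.0337]
tool_rot: [-179.9, 0.4, 86.3]
force: [-1.7, -3.8, 2.8]
grip_width: 0.0004
```

Request:
{"fn": "carry_out", "kwargs": {
  "plan": [
    {"grip": 1, "dp": [0.001, 0, 0], "rotation": [0, 0, 0]}
  ]
}}

```text
time_s: 16.65
tool_pos: [0.5768, 0.1922, 0.0336]
tool_rot: [-179.8, 0.5, 86.3]
force: [-1.0, -4.9, 3.2]
grip_width: 0.0007
```

Seated firmly again: TCP stalls at the same y=0.1922, with 4.9 N. Back off, rise, open, and turn for the pick.

Request:
{"fn": "carry_out", "kwargs": {
  "plan": [
    {"grip": 1, "dp": [-0.006, 0, -0.0005], "rotation": [0, 0, 0]},
    {"grip": 1, "dp": [-0.008, 0, -0.005], "rotation": [0, 0, 0]},
    {"grip": 1, "dp": [-0.004, 0, -0.02], "rotation": [0, 0, 0]},
    {"grip": 0, "dp": [0, 0, -0.03], "rotation": [0, 0, 2]},
    {"grip": 0, "dp": [0, 0, -0.03], "rotation": [0, 0, 7]},
    {"grip": 0, "dp": [0, 0, -0.02], "rotation": [0, 0, 7]},
    {"grip": 0, "dp": [0, 0, -0.01], "rotation": [0, 0, 7]},
    {"grip": 0, "dp": [0, 0, 0], "rotation": [0, 0, 7]}
  ]
}}

```text
time_s: 17.32
tool_pos: [0.5757, 0.1783, 0.1546]
tool_rot: [-179.7, -0.2, 55.6]
force: [-0.1, -0.2, 0.3]
grip_width: 0.0262
```

```bash
python3 - <<'E'
from h import *
p,im=snap("scene","s6")
path((*j2w(38,30),.12),-3.7,9,grip=0)
b=cv2.imread("pics/s6.png");cv2.imwrite("pics/s6c.png",cv2.resize(b[225:415,285:480],None,fx=3,fy=3,interpolation=cv2.INTER_CUBIC))
E
```

```text
from [0.5756 0.1784 0.1542] jig [ 34.5 -56.4] [-179.74   -0.21   55.33] F [ 0.5 -0.4  0.6] t 17.4
[{"grip": 0, "dp": [0.0084, -0.0046, 0.0038], "rotation": [-0.04, -0.01, 6.56]}, {"grip": 0, "dp": [0.0078, -0.0055, 0.0038], "rotation": [-0.04, -0.01, 6.56]}, {"grip": 0, "dp": [0.0072, -0.0064, 0.0038], "rotation": [-0.04, -0.01, 6.56]}, {"grip": 0, "dp": [0.0064, -0.0072, 0.0038], "rotation": [-0.04, -0.01, 6.56]}, {"grip": 0, "dp": [0.0055, -0.0079, 0.0038], "rotation": [-0.04, -0.01, 6.56]}, {"grip": 0, "dp": [0.0046, -0.0084, 0.0038], "rotation": [-0.04, -0.01, 6.56]}, {"grip": 0, "dp": [0.0036, -0.0089, 0.0038], "rotation": [-0.04, -0.01, 6.56]}, {"grip": 0, "dp": [0.0026, -0.0093, 0.0038], "rotation": [-0.04, -0.01, 6.56]}]
[{"grip": 0, "dp": [0.0015, -0.0095, 0.0038], "rotation": [-0.04, -0.01, 6.56]}]
```

View pics/s6c.png

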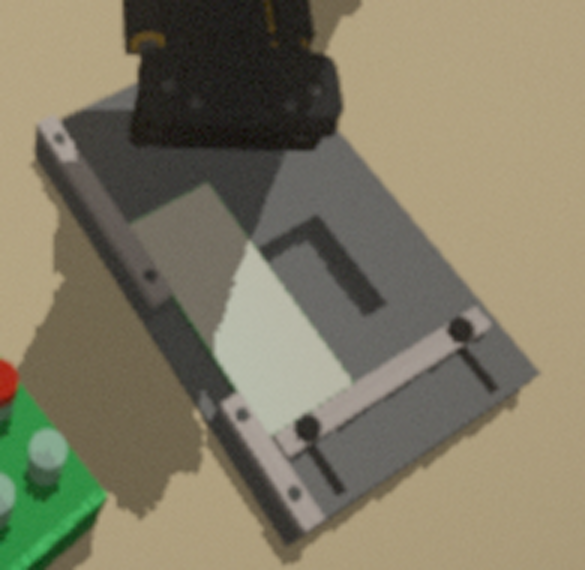

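The crop shows the plate home: flush on both stop pieces, its front (275,437)-(352,378) against the end stop; rear corners at (130,222) and (208,183).

Request:
{"fn": "carry_out", "kwargs": {
  "plan": [
    {"grip": 0, "dp": [0.0084, -0.0046, 0.0038], "rotation": [-0.04, 0, 6.56]},
    {"grip": 0, "dp": [0.0078, -0.0055, 0.0038], "rotation": [-0.04, 0, 6.56]},
    {"grip": 0, "dp": [0.0072, -0.0064, 0.0038], "rotation": [-0.04, 0, 6.56]},
    {"grip": 0, "dp": [0.0064, -0.0072, 0.0038], "rotation": [-0.04, 0, 6.56]},
    {"grip": 0, "dp": [0.0055, -0.0079, 0.0038], "rotation": [-0.04, 0, 6.56]},
    {"grip": 0, "dp": [0.0046, -0.0084, 0.0038], "rotation": [-0.04, 0, 6.56]},
    {"grip": 0, "dp": [0.0036, -0.0089, 0.0038], "rotation": [-0.04, 0, 6.56]},
    {"grip": 0, "dp": [0.001, -0.006, 0.002], "rotation": [0, 0, 4]}
  ]
}}

```text
time_s: 18.03
tool_pos: [0.5844, 0.254, 0.125]
tool_rot: [-179.5, -0.3, 4.3]
force: [-0.3, -0.2, -0.2]
grip_width: 0.0818
```

Request:
{"fn": "carry_out", "kwargs": {
  "plan": [
    {"grip": 0, "dp": [0, 0, 0], "rotation": [0, 0, 0]},
    {"grip": 0, "dp": [0, 0, 0], "rotation": [0, 0, 0]}
  ]
}}

```text
time_s: 18.2
tool_pos: [0.5831, 0.2564, 0.1238]
tool_rot: [-179.4, -0.3, 4.7]
force: [-0.1, 0.5, 0.6]
grip_width: 0.0862
```

```bash
python3 - <<'E'
from h import *
p=env.camera_params("scene")
f=lambda u,v,z:w2j(ray(p,(u/3+285-.33,v/3+225-.33),z))
C=[f(*q,.036) for q in [(130,222),(208,183),(352,378),(275,437)]]
print(np.round(C,1).tolist(),"mean",np.mean(C,0))
path((*j2w(38,30),.09),-3.7,5)
E
```

```text
[[63.7, -34.1], [11.1, -32.5], [10.5, 93.4], [63.5, 97.3]] mean [37.20534453 31.01743324]
from [0.5831 0.2564 0.1238] jig [36.9 21.9] [-179.37   -0.25    4.74] F [-0.1  0.5  0.6] t 18.2
[{"grip": 0, "dp": [0.0004, -0.0015, 0.0068], "rotation": [-0.13, -0.04, 1.69]}, {"grip": 0, "dp": [0.0004, -0.0015, 0.0068], "rotation": [-0.13, -0.04, 1.69]}, {"grip": 0, "dp": [0.0003, -0.0015, 0.0068], "rotation": [-0.13, -0.04, 1.69]}, {"grip": 0, "dp": [0.0003, -0.0016, 0.0068], "rotation": [-0.13, -0.04, 1.69]}, {"grip": 0, "dp": [0.0003, -0.0016, 0.0068], "rotation": [-0.13, -0.04, 1.69]}]
```

Request:
{"fn": "carry_out", "kwargs": {
  "plan": [
    {"grip": 0, "dp": [0.0004, -0.0016, 0.009], "rotation": [-0.13, -0.04, 1.69]},
    {"grip": 0, "dp": [0.0004, -0.0016, 0.009], "rotation": [-0.13, -0.04, 1.69]},
    {"grip": 0, "dp": [0.0003, -0.0016, 0.009], "rotation": [-0.13, -0.04, 1.69]},
    {"grip": 0, "dp": [0.0003, -0.0016, 0.009], "rotation": [-0.13, -0.04, 1.69]},
    {"grip": 0, "dp": [0.0003, -0.0016, 0.008], "rotation": [-0.13, -0.04, 1.69]},
    {"grip": 0, "dp": [0, 0, 0.003], "rotation": [0, 0, 0]},
    {"grip": 0, "dp": [0, 0, 0], "rotation": [0, 0, 0]}
  ]
}}

```text
time_s: 18.78
tool_pos: [0.5861, 0.2613, 0.0758]
tool_rot: [-179.9, -0.1, -2.9]
force: [0.8, -0.1, -1.0]
grip_width: 0.0868
```

```bash
python3 - <<'E'
from h import *
path((*j2w(38,30.5),.0145),-3.7,6)
E
```

```text
from [0.5861 0.2613 0.0758] jig [39.6 27. ] [-1.799e+02 -1.000e-01 -2.870e+00] F [ 0.8 -0.1 -1. ] t 18.8
[{"grip": 0, "dp": [-0.0003, -0.0006, 0.0102], "rotation": [-0.02, -0.02, 0.14]}, {"grip": 0, "dp": [-0.0003, -0.0006, 0.0102], "rotation": [-0.02, -0.02, 0.14]}, {"grip": 0, "dp": [-0.0003, -0.0006, 0.0102], "rotation": [-0.02, -0.02, 0.14]}, {"grip": 0, "dp": [-0.0003, -0.0006, 0.0102], "rotation": [-0.02, -0.02, 0.14]}, {"grip": 0, "dp": [-0.0003, -0.0006, 0.0102], "rotation": [-0.02, -0.02, 0.14]}, {"grip": 0, "dp": [-0.0003, -0.0006, 0.0102], "rotation": [-0.02, -0.02, 0.14]}]
```

Request:
{"fn": "carry_out", "kwargs": {
  "plan": [
    {"grip": 0, "dp": [-0.0005, -0.001, 0.008], "rotation": [-0.02, -0.02, 0.2]},
    {"grip": 0, "dp": [-0.0004, -0.001, 0.0095], "rotation": [-0.02, -0.02, 0.2]},
    {"grip": 0, "dp": [-0.0003, -0.001, 0.0095], "rotation": [-0.02, -0.02, 0.2]},
    {"grip": 0, "dp": [-0.0003, -0.0005, 0.0095], "rotation": [-0.02, -0.02, 0.14]},
    {"grip": 0, "dp": [-0.0002, -0.0003, 0.0095], "rotation": [0, 0, 0.1]},
    {"grip": 0, "dp": [0, 0, 0.008], "rotation": [0, 0, 0]},
    {"grip": 0, "dp": [0, 0, 0.002], "rotation": [0, 0, 0]},
    {"grip": 0, "dp": [0, 0, 0], "rotation": [0, 0, 0]}
  ]
}}

```text
time_s: 19.45
tool_pos: [0.5849, 0.2641, 0.0143]
tool_rot: [-180.0, -0.0, -3.5]
force: [-0.1, 0.2, 0.0]
grip_width: 0.0867
```

```bash
python3 - <<'E'
from h import *
path((*j2w(38,30.5),.0145),-3.7,3)
E
```

```text
from [0.5849 0.2641 0.0143] jig [38.3 29.8] [-1.7997e+02 -3.0000e-02 -3.5200e+00] F [-0.1  0.2  0. ] t 19.4
[{"grip": 0, "dp": [-0.0001, -0.0002, -0.0001], "rotation": [-0.01, -0.01, 0.06]}, {"grip": 0, "dp": [-0.0001, -0.0002, -0.0001], "rotation": [-0.01, -0.01, 0.06]}, {"grip": 0, "dp": [-0.0001, -0.0002, -0.0001], "rotation": [-0.01, -0.01, 0.06]}]
```

Request:
{"fn": "carry_out", "kwargs": {
  "plan": [
    {"grip": 0.25, "dp": [0, 0, 0], "rotation": [0, 0, 0]},
    {"grip": 0.3, "dp": [0, 0, 0], "rotation": [0, 0, 0]},
    {"grip": 0.33, "dp": [0, 0, 0], "rotation": [0, 0, 0]},
    {"grip": 0.35, "dp": [0, 0, 0], "rotation": [0, 0, 0]},
    {"grip": 1, "dp": [0, 0, 0], "rotation": [0, 0, 0]},
    {"grip": 1, "dp": [0, 0, 0], "rotation": [0, 0, 0]},
    {"grip": 1, "dp": [0, 0, 0], "rotation": [0, 0, 0]}
  ],
  "force": 8
}}

```text
time_s: 20.03
tool_pos: [0.5843, 0.2648, 0.0155]
tool_rot: [-180.0, 0.0, -3.5]
force: [1.0, -1.5, -1.7]
grip_width: 0.0558
```

Request:
{"fn": "carry_out", "kwargs": {
  "plan": [
    {"grip": 1, "dp": [0, 0, 0], "rotation": [0, 0, 0]},
    {"grip": 1, "dp": [0, 0, 0], "rotation": [0, 0, 0]}
  ],
  "force": 15
}}

```text
time_s: 20.2
tool_pos: [0.5845, 0.2647, 0.0154]
tool_rot: [-180.0, -0.0, -3.5]
force: [-0.1, 0.6, -0.2]
grip_width: 0.0554
```

Request:
{"fn": "carry_out", "kwargs": {
  "plan": [
    {"grip": 1, "dp": [0, 0, -0.003], "rotation": [0, 0, 0]},
    {"grip": 1, "dp": [0, 0, -0.005], "rotation": [0, 0, 0]},
    {"grip": 1, "dp": [0, 0, -0.01], "rotation": [0, 0, 0]},
    {"grip": 1, "dp": [0, 0, -0.02], "rotation": [0, 0, 0]},
    {"grip": 1, "dp": [0, 0, -0.025], "rotation": [0, 0, 0]},
    {"grip": 1, "dp": [0, 0, -0.025], "rotation": [0, 0, 0]},
    {"grip": 1, "dp": [0, 0, -0.02], "rotation": [0, 0, 0]},
    {"grip": 1, "dp": [0, 0, -0.01], "rotation": [0, 0, 0]}
  ]
}}

```text
time_s: 20.87
tool_pos: [0.5829, 0.2634, 0.1388]
tool_rot: [179.9, 0.2, -3.5]
force: [0.6, 0.2, -0.9]
grip_width: 0.056
```

```bash
python3 - <<'E'
from h import *
p,im=snap("scene","s7")
path((.5214,-.2141,.16),-18.1,18,grip=1)
b=cv2.imread("pics/s7.png");cv2.imwrite("pics/s7c.png",cv2.resize(b[140:390,250:480],None,fx=2.4,fy=2.4,interpolation=cv2.INTER_CUBIC))
E
```

```text
from [0.584  0.2641 0.1406] jig [37.3 29.6] [-1.80e+02  8.00e-02 -3.47e+00] F [1.  0.9 0.4] t 20.9
[{"grip": 1, "dp": [-0.0019, 0.0267, -0.0011], "rotation": [0.0, 0.0, 0.81]}, {"grip": 1, "dp": [-0.0015, 0.0268, -0.0011], "rotation": [0.0, 0.0, 0.81]}, {"grip": 1, "dp": [-0.0011, 0.0268, -0.0011], "rotation": [0.0, 0.0, 0.81]}, {"grip": 1, "dp": [-0.0007, 0.0268, -0.0011], "rotation": [0.0, 0.0, 0.81]}, {"grip": 1, "dp": [-0.0003, 0.0268, -0.0011], "rotation": [0.0, 0.0, 0.81]}, {"grip": 1, "dp": [0.0, 0.0268, -0.0011], "rotation": [0.0, 0.0, 0.81]}, {"grip": 1, "dp": [0.0004, 0.0268, -0.0011], "rotation": [0.0, 0.0, 0.81]}, {"grip": 1, "dp": [0.0008, 0.0268, -0.0011], "rotation": [0.0, 0.0, 0.81]}]
[{"grip": 1, "dp": [0.0012, 0.0268, -0.0011], "rotation": [0.0, 0.0, 0.81]}, {"grip": 1, "dp": [0.0016, 0.0267, -0.0011], "rotation": [0.0, 0.0, 0.81]}, {"grip": 1, "dp": [0.0019, 0.0267, -0.0011], "rotation": [0.0, 0.0, 0.81]}, {"grip": 1, "dp": [0.0023, 0.0267, -0.0011], "rotation": [0.0, 0.0, 0.81]}, {"grip": 1, "dp": [0.0027, 0.0267, -0.0011], "rotation": [0.0, 0.0, 0.81]}, {"grip": 1, "dp": [0.0031, 0.0266, -0.0011], "rotation": [0.0, 0.0, 0.81]}, {"grip": 1, "dp": [0.0034, 0.0266, -0.0011], "rotation": [0.0, 0.0, 0.81]}, {"grip": 1, "dp": [0.0038, 0.0265, -0.0011], "rotation": [0.0, 0.0, 0.81]}]
[{"grip": 1, "dp": [0.0042, 0.0265, -0.0011], "rotation": [0.0, 0.0, 0.81]}, {"grip": 1, "dp": [0.0046, 0.0264, -0.0011], "rotation": [0.0, 0.0, 0.81]}]
```

Request:
{"fn": "carry_out", "kwargs": {
  "plan": [
    {"grip": 1, "dp": [-0.0019, 0.015, -0.0011], "rotation": [0, 0, 0.8]},
    {"grip": 1, "dp": [-0.0015, 0.0268, -0.0011], "rotation": [0, 0, 0.8]},
    {"grip": 1, "dp": [-0.0011, 0.0268, -0.0011], "rotation": [0, 0, 0.8]},
    {"grip": 1, "dp": [-0.0007, 0.0268, -0.0011], "rotation": [0, 0, 0.8]},
    {"grip": 1, "dp": [-0.0003, 0.0268, -0.0011], "rotation": [0, 0, 0.8]},
    {"grip": 1, "dp": [0, 0.0268, -0.0011], "rotation": [0, 0, 0.8]},
    {"grip": 1, "dp": [0.0004, 0.0268, -0.0011], "rotation": [0, 0, 0.8]},
    {"grip": 1, "dp": [0.0008, 0.0268, -0.0011], "rotation": [0, 0, 0.8]}
  ]
}}

```text
time_s: 21.58
tool_pos: [0.5533, 0.0655, 0.1468]
tool_rot: [-179.6, 0.2, -9.3]
force: [0.8, -0.3, -1.6]
grip_width: 0.0557
```

Request:
{"fn": "carry_out", "kwargs": {
  "plan": [
    {"grip": 1, "dp": [0.0012, 0.0268, -0.0011], "rotation": [0, 0, 0.8]},
    {"grip": 1, "dp": [0.0016, 0.0267, -0.0011], "rotation": [0, 0, 0.8]},
    {"grip": 1, "dp": [0.0019, 0.0267, -0.0011], "rotation": [0, 0, 0.8]},
    {"grip": 1, "dp": [0.0023, 0.0267, -0.0011], "rotation": [0, 0, 0.8]},
    {"grip": 1, "dp": [0.0027, 0.0267, -0.0011], "rotation": [0, 0, 0.8]},
    {"grip": 1, "dp": [0.0031, 0.0266, -0.0011], "rotation": [0, 0, 0.8]},
    {"grip": 1, "dp": [0.003, 0.02, 0], "rotation": [0, 0, 0.8]},
    {"grip": 1, "dp": [0.002, 0.01, 0], "rotation": [0, 0, 0.5]}
  ]
}}

```text
time_s: 22.25
tool_pos: [0.5244, -0.1388, 0.1475]
tool_rot: [-179.9, 0.6, -16.0]
force: [0.1, -0.2, -1.0]
grip_width: 0.0555
```

```bash
python3 - <<'E'
from h import *
path((.5214,-.2141,.10),-18.1,6,grip=1)
E
```

```text
from [ 0.5244 -0.1388  0.1475] jig [   3.9 -376.2] [-179.88    0.58  -15.98] F [ 0.1 -0.2 -1. ] t 22.2
[{"grip": 1, "dp": [0.0031, 0.0122, 0.0079], "rotation": [-0.02, 0.1, 0.35]}, {"grip": 1, "dp": [0.0031, 0.0122, 0.0079], "rotation": [-0.02, 0.1, 0.35]}, {"grip": 1, "dp": [0.0032, 0.0122, 0.0079], "rotation": [-0.02, 0.1, 0.35]}, {"grip": 1, "dp": [0.0032, 0.0122, 0.0079], "rotation": [-0.02, 0.1, 0.35]}, {"grip": 1, "dp": [0.0033, 0.0121, 0.0079], "rotation": [-0.02, 0.1, 0.35]}, {"grip": 1, "dp": [0.0034, 0.0121, 0.0079], "rotation": [-0.02, 0.1, 0.35]}]
```

Request:
{"fn": "carry_out", "kwargs": {
  "plan": [
    {"grip": 1, "dp": [0.0031, 0.012, 0.007], "rotation": [-0.02, 0.1, 0.35]},
    {"grip": 1, "dp": [0.0031, 0.012, 0.007], "rotation": [-0.02, 0.1, 0.35]},
    {"grip": 1, "dp": [0.003, 0.012, 0.007], "rotation": [-0.02, 0.1, 0.35]},
    {"grip": 1, "dp": [0.003, 0.012, 0.007], "rotation": [-0.02, 0.1, 0.35]},
    {"grip": 1, "dp": [0.003, 0.012, 0.007], "rotation": [-0.02, 0.1, 0.3]},
    {"grip": 1, "dp": [0.002, 0.005, 0.003], "rotation": [0, 0.05, 0.2]},
    {"grip": 1, "dp": [0, 0, 0], "rotation": [0, 0, 0]},
    {"grip": 1, "dp": [0, 0, 0], "rotation": [0, 0, 0]}
  ]
}}

```text
time_s: 22.92
tool_pos: [0.5202, -0.2104, 0.1015]
tool_rot: [-179.9, 0.3, -18.0]
force: [0.5, 0.3, -0.1]
grip_width: 0.0555
```

```bash
python3 - <<'E'
from h import *
snap("scene","s8");snap("top","t8")
path((.5214,-.2141,.060),-18.1,6,grip=1)
b=cv2.imread("pics/s8.png");a=cv2.resize(b[80:230,170:340],None,fx=2.3,fy=2.3,interpolation=cv2.INTER_CUBIC)
b=cv2.imread("pics/t8.png");c=cv2.resize(b[150:300,310:480],None,fx=2.3,fy=2.3,interpolation=cv2.INTER_CUBIC)
cv2.imwrite("pics/st8.png",np.hstack([a,c]))
E
```

```text
from [ 0.5205 -0.21    0.102 ] jig [   4.6 -447.5] [-179.9     0.25  -17.96] F [-0.6  0.9 -1.3] t 23.0
[{"grip": 1, "dp": [0.0004, 0.0006, 0.007], "rotation": [-0.02, 0.04, 0.02]}, {"grip": 1, "dp": [0.0004, 0.0006, 0.007], "rotation": [-0.02, 0.04, 0.02]}, {"grip": 1, "dp": [0.0004, 0.0006, 0.007], "rotation": [-0.02, 0.04, 0.02]}, {"grip": 1, "dp": [0.0004, 0.0006, 0.007], "rotation": [-0.02, 0.04, 0.02]}, {"grip": 1, "dp": [0.0004, 0.0006, 0.007], "rotation": [-0.02, 0.04, 0.02]}, {"grip": 1, "dp": [0.0004, 0.0006, 0.007], "rotation": [-0.02, 0.04, 0.02]}]
```

View pics/st8.png

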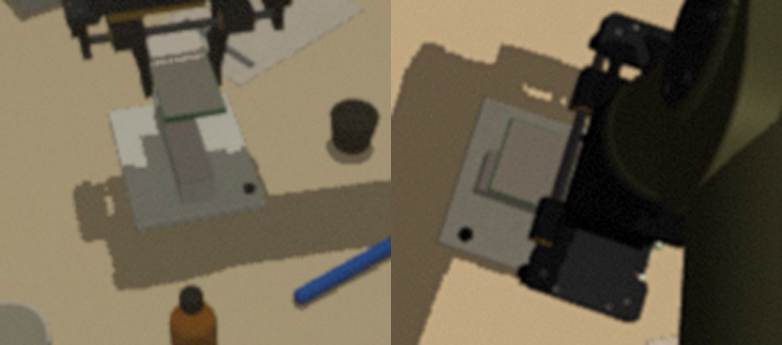

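```bash
python3 - <<'E'
from h import *
S=np.array([.5214,-.2141]);a=-18.3
T=w2j((.5203,-.2102),S,a);print("tcp in stand",T)
for n,x0,y0,off,P in [("top",310,150,391,[(512,118),(489,197)]),("scene",170,80,0,[(163,119),(225,111)])]:
    p=env.camera_params(n)
    for u,v in P: print(n,np.round(w2j(ray(p,((u-off)/2.3+x0-.3,v/2.3+y0-.3),.1226),S,a),1))
# bar near end & foot from the two, same crops
p=env.camera_params("top")
for u,v,z in [(487,152,.04),(474,190,.04),(487,97,.01),(440,243,.01)]: print("top stand",np.round(w2j(ray(p,((u-391)/2.3+310-.3,v/2.3+150-.3),z),S,a),1))
p=env.camera_params("scene")
for u,v,z in [(179,192,.04),(213,178,.04),(138,228,.01),(267,205,.01)]: print("scene stand",np.round(w2j(ray(p,(u/2.3+170-.3,v/2.3+80-.3),z),S,a),1))
E
```

```text
tcp in stand [-2.2689386   3.35736766]
top [25.8 69.8]
top [-35.2  67.7]
scene [27.1 72. ]
scene [-27.5  74.4]
top stand [12.8 71.7]
top stand [-20.1  72. ]
top stand [63.7 83.5]
top stand [-66.2  81.9]
scene stand [19.4 81.1]
scene stand [-15.7  70.6]
scene stand [62.5 89.3]
scene stand [-64.7  89.4]
```

Both cameras put the held plate's centre within about 1 mm of the TCP along its length: plate end at stand y≈69 with the TCP at 3.4. The scene crop shows the plate's end at (163,119)-(225,111) above the bar. Lowering.

Request:
{"fn": "carry_out", "kwargs": {
  "plan": [
    {"grip": 1, "dp": [0.0004, 0.0007, 0.009], "rotation": [-0.02, 0.04, 0.02]},
    {"grip": 1, "dp": [0.0004, 0.0007, 0.011], "rotation": [-0.02, 0.04, 0.02]},
    {"grip": 1, "dp": [0.0004, 0.0007, 0.011], "rotation": [-0.02, 0.04, 0.02]},
    {"grip": 1, "dp": [0.0004, 0.0007, 0.011], "rotation": [-0.02, 0.04, 0.02]},
    {"grip": 1, "dp": [0.0004, 0.0007, 0.011], "rotation": [-0.02, 0.04, 0.02]},
    {"grip": 1, "dp": [0.0004, 0.0006, 0.008], "rotation": [-0.02, 0.04, 0.02]},
    {"grip": 1, "dp": [0, 0, 0.002], "rotation": [0, 0, 0]},
    {"grip": 1, "dp": [0, 0, 0], "rotation": [0, 0, 0]}
  ]
}}

```text
time_s: 23.68
tool_pos: [0.5223, -0.2114, 0.0323]
tool_rot: [-180.0, -0.0, -17.8]
force: [-0.5, 0.3, -0.0]
grip_width: 0.0557
```

```bash
python3 - <<'E'
from h import *
path((.5213,-.2146,.030),-18.1,4,grip=1)
E
```

```text
from [ 0.5223 -0.2114  0.0323] jig [   6.5 -448.8] [-1.7996e+02 -2.0000e-02 -1.7790e+01] F [-0.5  0.3 -0. ] t 23.7
[{"grip": 1, "dp": [0.0, 0.0008, 0.0006], "rotation": [-0.01, -0.0, 0.08]}, {"grip": 1, "dp": [0.0, 0.0008, 0.0006], "rotation": [-0.01, -0.0, 0.08]}, {"grip": 1, "dp": [0.0, 0.0008, 0.0006], "rotation": [-0.01, -0.0, 0.08]}, {"grip": 1, "dp": [0.0, 0.0008, 0.0006], "rotation": [-0.01, -0.0, 0.08]}]
```

Request:
{"fn": "carry_out", "kwargs": {
  "plan": [
    {"grip": 1, "dp": [0, 0.001, 0.0006], "rotation": [0, 0, 0.1]},
    {"grip": 1, "dp": [0, 0.001, 0.0006], "rotation": [0, 0, 0.1]},
    {"grip": 1, "dp": [0, 0.001, 0.0006], "rotation": [0, 0, 0.1]},
    {"grip": 1, "dp": [0, 0.0005, 0.0008], "rotation": [0, 0, 0.05]},
    {"grip": 1, "dp": [0, 0, 0.001], "rotation": [0, 0, 0]},
    {"grip": 1, "dp": [0, 0, 0], "rotation": [0, 0, 0]}
  ]
}}

```text
time_s: 24.18
tool_pos: [0.5223, -0.2159, 0.0297]
tool_rot: [-180.0, -0.2, -18.2]
force: [-1.0, -0.3, -1.9]
grip_width: 0.0559
```

```bash
python3 - <<'E'
from h import *
path((.5213,-.2146,.0254),-18.1,4,grip=1)
E
```

```text
from [ 0.5223 -0.2159  0.0297] jig [   6.7 -453.3] [-1.7998e+02 -1.7000e-01 -1.8210e+01] F [-1.  -0.3 -1.9] t 24.2
[{"grip": 1, "dp": [-0.0003, -0.0002, 0.0011], "rotation": [-0.0, -0.04, -0.03]}, {"grip": 1, "dp": [-0.0003, -0.0002, 0.0011], "rotation": [-0.0, -0.04, -0.03]}, {"grip": 1, "dp": [-0.0003, -0.0002, 0.0011], "rotation": [-0.0, -0.04, -0.03]}, {"grip": 1, "dp": [-0.0003, -0.0002, 0.0011], "rotation": [-0.0, -0.04, -0.03]}]
```

Request:
{"fn": "carry_out", "kwargs": {
  "plan": [
    {"grip": 1, "dp": [-0.0004, -0.0004, 0.001], "rotation": [0, -0.1, 0]},
    {"grip": 1, "dp": [-0.0004, -0.0004, 0.001], "rotation": [0, -0.1, 0]},
    {"grip": 1, "dp": [-0.0002, -0.0003, 0.001], "rotation": [0, 0, 0]},
    {"grip": 1, "dp": [0, 0, 0.0005], "rotation": [0, 0, 0]}
  ]
}}

```text
time_s: 24.52
tool_pos: [0.5222, -0.2146, 0.0268]
tool_rot: [-180.0, -0.0, -18.2]
force: [-0.4, 1.3, -0.8]
grip_width: 0.0556
```

Request:
{"fn": "carry_out", "kwargs": {
  "plan": [
    {"grip": 1, "dp": [0, 0, 0.0007], "rotation": [0, 0, 0]},
    {"grip": 1, "dp": [0, 0, 0.0005], "rotation": [0, 0, 0]}
  ]
}}

```text
time_s: 24.68
tool_pos: [0.5223, -0.2144, 0.0254]
tool_rot: [-180.0, -0.0, -18.2]
force: [0.1, -0.3, -0.8]
grip_width: 0.0558
```

Request:
{"fn": "carry_out", "kwargs": {
  "plan": [
    {"grip": 1, "dp": [0, 0, 0.0006], "rotation": [0, 0, 0]},
    {"grip": 1, "dp": [0, 0, 0], "rotation": [0, 0, 0]}
  ]
}}

```text
time_s: 24.85
tool_pos: [0.5224, -0.2145, 0.0255]
tool_rot: [180.0, -0.0, -18.2]
force: [0.5, 1.8, -2.1]
grip_width: 0.0558
```

Request:
{"fn": "carry_out", "kwargs": {
  "plan": [
    {"grip": 1, "dp": [0, 0, 0.0006], "rotation": [0, 0, 0]},
    {"grip": 1, "dp": [0, 0, 0], "rotation": [0, 0, 0]}
  ]
}}

```text
time_s: 25.02
tool_pos: [0.5226, -0.2145, 0.0254]
tool_rot: [180.0, -0.1, -18.2]
force: [-0.1, 0.2, -0.5]
grip_width: 0.0559
```

Request:
{"fn": "carry_out", "kwargs": {
  "plan": [
    {"grip": 1, "dp": [0, 0, 0.0006], "rotation": [0, 0, 0]},
    {"grip": 1, "dp": [0, 0, 0], "rotation": [0, 0, 0]}
  ]
}}

```text
time_s: 25.18
tool_pos: [0.5228, -0.2146, 0.0254]
tool_rot: [180.0, -0.1, -18.2]
force: [-0.7, 0.6, -1.4]
grip_width: 0.0557
```

Request:
{"fn": "carry_out", "kwargs": {
  "plan": [
    {"grip": 1, "dp": [0, 0, 0.001], "rotation": [0, 0, 0]},
    {"grip": 1, "dp": [0, 0, 0.001], "rotation": [0, 0, 0]},
    {"grip": 1, "dp": [0, 0, 0], "rotation": [0, 0, 0]}
  ]
}}

```text
time_s: 25.43
tool_pos: [0.5229, -0.2147, 0.0255]
tool_rot: [179.9, -0.1, -18.2]
force: [0.7, 0.2, -2.3]
grip_width: 0.0555
```

Request:
{"fn": "carry_out", "kwargs": {
  "plan": [
    {"grip": 1, "dp": [0, 0, 0.002], "rotation": [0, 0, 0]},
    {"grip": 1, "dp": [0, 0, 0.002], "rotation": [0, 0, 0]}
  ]
}}

```text
time_s: 25.6
tool_pos: [0.5232, -0.2148, 0.0251]
tool_rot: [179.9, -0.0, -18.2]
force: [-9.3, 3.2, 19.8]
grip_width: 0.0559
```

```bash
python3 - <<'E'
from h import *
o=env.get_obs();print({k:np.round(o[k],2) for k in("force","wrist_torque","effort")})
env.read_camera("top");o=env.get_obs();print({k:np.round(o[k],4) for k in("force","tool_pos")})
E
```

```text
{'force': array([-9.35,  3.24, 19.83]), 'wrist_torque': array([ 0.67,  1.77, -0.04]), 'effort': array([-1.000e-01, -3.440e+01, -2.200e+00, -2.321e+01,  2.200e-01,
       -3.080e+00, -2.000e-02])}
{'force': array([-6.1008,  2.0206, 16.0135]), 'tool_pos': array([ 0.5232, -0.2147,  0.0252])}
```

That confirms contact: the plate rests on the bar at TCP z=0.0254, and the last step reached 20 N, harder than I meant. Relieving that, then releasing.

Request:
{"fn": "carry_out", "kwargs": {
  "plan": [
    {"grip": 1, "dp": [0, 0, -0.0003], "rotation": [0, 0, 0]},
    {"grip": 1, "dp": [0, 0, 0], "rotation": [0, 0, 0]}
  ],
  "force": 5
}}

```text
time_s: 25.82
tool_pos: [0.5236, -0.2149, 0.026]
tool_rot: [179.9, -0.1, -18.2]
force: [-0.6, 0.3, -1.7]
grip_width: 0.0558
```

Request:
{"fn": "carry_out", "kwargs": {
  "plan": [
    {"grip": 0.33, "dp": [0, 0, 0], "rotation": [0, 0, 0]},
    {"grip": 0.3, "dp": [0, 0, 0], "rotation": [0, 0, 0]},
    {"grip": 0.2, "dp": [0, 0, 0], "rotation": [0, 0, 0]},
    {"grip": 0.1, "dp": [0, 0, 0], "rotation": [0, 0, 0]},
    {"grip": 0, "dp": [0, 0, 0], "rotation": [0, 0, 0]},
    {"grip": 0, "dp": [0, 0, 0], "rotation": [0, 0, 0]}
  ]
}}

```text
time_s: 26.32
tool_pos: [0.5234, -0.2149, 0.0241]
tool_rot: [179.9, -0.1, -18.2]
force: [0.4, 0.7, -0.3]
grip_width: 0.0797
```

Request:
{"fn": "carry_out", "kwargs": {
  "plan": [
    {"grip": 0, "dp": [0, 0, 0], "rotation": [0, 0, 0]},
    {"grip": 0, "dp": [0, 0, -0.008], "rotation": [0, 0, 0]},
    {"grip": 0, "dp": [0, 0, -0.015], "rotation": [0, 0, 0]},
    {"grip": 0, "dp": [0, 0, -0.025], "rotation": [0, 0, 0]},
    {"grip": 0, "dp": [0, 0, -0.035], "rotation": [0, 0, 0]},
    {"grip": 0, "dp": [0, 0, -0.035], "rotation": [0, 0, 0]},
    {"grip": 0, "dp": [0, -0.02, -0.03], "rotation": [0, 0, 0]},
    {"grip": 0, "dp": [0, -0.04, -0.01], "rotation": [0, 0, 0]}
  ]
}}

```text
time_s: 26.98
tool_pos: [0.5363, -0.1653, 0.1867]
tool_rot: [179.7, 0.5, -19.0]
force: [2.7, -1.0, 0.9]
grip_width: 0.0872
```

Request:
{"fn": "carry_out", "kwargs": {
  "plan": [
    {"grip": 0, "dp": [0, -0.04, 0], "rotation": [0, 0, 0]},
    {"grip": 0, "dp": [0, -0.04, 0], "rotation": [0, 0, 0]},
    {"grip": 0, "dp": [0, -0.04, 0], "rotation": [0, 0, 0]},
    {"grip": 0, "dp": [0, -0.04, 0], "rotation": [0, 0, 0]},
    {"grip": 0, "dp": [0, -0.04, 0], "rotation": [0, 0, 0]},
    {"grip": 0, "dp": [0, -0.02, 0], "rotation": [0, 0, 0]},
    {"grip": 0, "dp": [0, 0, 0], "rotation": [0, 0, 0]},
    {"grip": 0, "dp": [0, 0, 0], "rotation": [0, 0, 0]}
  ]
}}

```text
time_s: 27.65
tool_pos: [0.6155, 0.0606, 0.2001]
tool_rot: [-179.9, -0.6, -18.7]
force: [-0.7, -1.6, -0.5]
grip_width: 0.0872
```

```bash
python3 - <<'E'
from h import *
p,im=snap("top","t9")
path((0,0,0),0,1,pr=0)
b=cv2.imread("pics/t9.png");cv2.imwrite("pics/t9c.png",cv2.resize(b[170:300,310:460],None,fx=4.5,fy=4.5,interpolation=cv2.INTER_CUBIC))
E
```

```text
from [0.6154 0.0606 0.2002] jig [  81.8 -171.4] [-179.83   -0.61  -18.73] F [0.2 0.4 0.4] t 27.7
```

View pics/t9c.png

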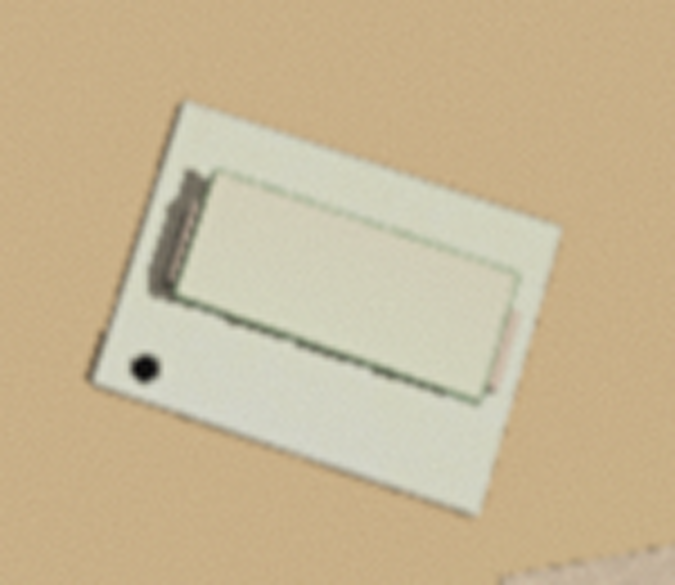

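The crop shows the plate on the bar, with a bar sliver visible at each end ((185,245) and (505,350)). Corners: plate (215,172),(519,270),(482,403),(173,296); foot (183,101),(562,229),(478,515),(90,380). Checking the centring.

```bash
python3 - <<'E'
from h import *
p=env.camera_params("top")
W=lambda P,z:np.array([ray(p,(u/4.5+310-.4,v/4.5+170-.4),z)[:2] for u,v in P])
F=W([(183,101),(562,229),(478,515),(90,380)],.01);P=W([(215,172),(519,270),(482,403),(173,296)],.046)
def ang(Q):
    d=(Q[0]-Q[1])+(Q[3]-Q[2]);return np.degrees(np.arctan2(d[1],d[0]))
print("foot",F.mean(0),ang(F),"plate",P.mean(0),ang(P), np.linalg.norm(P[0]-P[1]),np.linalg.norm(P[1]-P[2]),np.linalg.norm(F[0]-F[1]),np.linalg.norm(F[1]-F[2]))
print("plate in stand mm",w2j(P.mean(0),F.mean(0),ang(F)-90))
E
```

```text
foot [ 0.52102851 -0.21316978] 71.980521998318 plate [ 0.52479313 -0.21313607] 72.38206241641998 0.1286594210594847 0.05676273363614307 0.16893712481623063 0.12727265241199567
plate in stand mm [3.56954309 1.19660312]
```

The plate is square to the stand (0.4°) and 1 mm off lengthwise. It is about 3.5-4 mm off across the bar, and the bar slivers agree (overhang about 15 and 6 mm). I'll mend it by re-gripping gently with the jaws centred 3.7 mm further −x.

```bash
python3 - <<'E'
from h import *
path((.5199,-.2137,.11),-18.2,13)
E
```

```text
from [0.6154 0.0606 0.2002] jig [  81.8 -171.4] [-179.83   -0.61  -18.73] F [0.2 0.4 0.4] t 27.7
[{"grip": 0, "dp": [-0.0003, 0.0224, 0.0069], "rotation": [-0.01, -0.05, -0.04]}, {"grip": 0, "dp": [-0.0003, 0.0224, 0.0069], "rotation": [-0.01, -0.05, -0.04]}, {"grip": 0, "dp": [-0.0003, 0.0224, 0.0069], "rotation": [-0.01, -0.05, -0.04]}, {"grip": 0, "dp": [-0.0003, 0.0224, 0.0069], "rotation": [-0.01, -0.05, -0.04]}, {"grip": 0, "dp": [-0.0003, 0.0224, 0.0069], "rotation": [-0.01, -0.05, -0.04]}, {"grip": 0, "dp": [-0.0003, 0.0224, 0.0069], "rotation": [-0.01, -0.05, -0.04]}, {"grip": 0, "dp": [-0.0003, 0.0223, 0.0069], "rotation": [-0.01, -0.05, -0.04]}, {"grip": 0, "dp": [-0.0003, 0.0223, 0.0069], "rotation": [-0.01, -0.05, -0.04]}]
[{"grip": 0, "dp": [-0.0003, 0.0223, 0.0069], "rotation": [-0.01, -0.05, -0.04]}, {"grip": 0, "dp": [-0.0003, 0.0223, 0.0069], "rotation": [-0.01, -0.05, -0.04]}, {"grip": 0, "dp": [-0.0004, 0.0223, 0.0069], "rotation": [-0.01, -0.05, -0.04]}, {"grip": 0, "dp": [-0.0004, 0.0223, 0.0069], "rotation": [-0.01, -0.05, -0.04]}, {"grip": 0, "dp": [-0.0004, 0.0223, 0.0069], "rotation": [-0.01, -0.05, -0.04]}]
```

Request:
{"fn": "carry_out", "kwargs": {
  "plan": [
    {"grip": 0, "dp": [-0.0003, 0.0224, 0.0069], "rotation": [-0.01, -0.05, -0.04]},
    {"grip": 0, "dp": [-0.0003, 0.0224, 0.0069], "rotation": [-0.01, -0.05, -0.04]},
    {"grip": 0, "dp": [-0.0003, 0.0224, 0.0069], "rotation": [-0.01, -0.05, -0.04]},
    {"grip": 0, "dp": [-0.0003, 0.0224, 0.0069], "rotation": [-0.01, -0.05, -0.04]},
    {"grip": 0, "dp": [-0.0003, 0.0224, 0.0069], "rotation": [-0.01, -0.05, -0.04]},
    {"grip": 0, "dp": [-0.0003, 0.0224, 0.0069], "rotation": [-0.01, -0.05, -0.04]},
    {"grip": 0, "dp": [-0.0003, 0.0224, 0.0069], "rotation": [-0.01, -0.05, -0.04]},
    {"grip": 0, "dp": [-0.0003, 0.0224, 0.0069], "rotation": [-0.01, -0.05, -0.04]}
  ]
}}

```text
time_s: 28.37
tool_pos: [0.551, -0.1253, 0.1465]
tool_rot: [179.9, -0.5, -19.0]
force: [-0.9, -0.1, 0.1]
grip_width: 0.0869
```

Request:
{"fn": "carry_out", "kwargs": {
  "plan": [
    {"grip": 0, "dp": [-0.0003, 0.0223, 0.0069], "rotation": [-0.01, -0.05, -0.04]},
    {"grip": 0, "dp": [-0.0003, 0.0223, 0.0069], "rotation": [-0.01, -0.05, -0.04]},
    {"grip": 0, "dp": [-0.0004, 0.0223, 0.0069], "rotation": [-0.01, -0.05, -0.04]},
    {"grip": 0, "dp": [-0.0004, 0.0223, 0.0069], "rotation": [-0.01, -0.05, -0.04]},
    {"grip": 0, "dp": [-0.0004, 0.01, 0.003], "rotation": [0, 0, 0]},
    {"grip": 0, "dp": [0, 0, 0], "rotation": [0, 0, 0]},
    {"grip": 0, "dp": [0, 0, 0], "rotation": [0, 0, 0]}
  ]
}}

```text
time_s: 28.95
tool_pos: [0.5018, -0.2445, 0.1156]
tool_rot: [179.3, -0.2, -20.8]
force: [1.6, 0.3, 1.1]
grip_width: 0.0871
```

```bash
python3 - <<'E'
from h import *
path((.5199,-.2137,.05),-18.2,6)
E
```

```text
from [ 0.5018 -0.2445  0.1156] jig [ -11.8 -483.2] [179.32  -0.19 -20.77] F [1.6 0.3 1.1] t 28.9
[{"grip": 0, "dp": [0.001, -0.006, 0.0109], "rotation": [0.11, -0.03, -0.43]}, {"grip": 0, "dp": [0.001, -0.006, 0.0109], "rotation": [0.11, -0.03, -0.43]}, {"grip": 0, "dp": [0.0011, -0.0059, 0.0109], "rotation": [0.11, -0.03, -0.43]}, {"grip": 0, "dp": [0.0011, -0.0059, 0.0109], "rotation": [0.11, -0.03, -0.43]}, {"grip": 0, "dp": [0.0012, -0.0059, 0.0109], "rotation": [0.11, -0.03, -0.43]}, {"grip": 0, "dp": [0.0012, -0.0059, 0.0109], "rotation": [0.11, -0.03, -0.43]}]
```

Request:
{"fn": "carry_out", "kwargs": {
  "plan": [
    {"grip": 0, "dp": [0.0014, -0.006, 0.008], "rotation": [0.11, -0.03, -0.43]},
    {"grip": 0, "dp": [0.0014, -0.006, 0.008], "rotation": [0.11, -0.03, -0.43]},
    {"grip": 0, "dp": [0.0012, -0.006, 0.008], "rotation": [0.11, -0.03, -0.43]},
    {"grip": 0, "dp": [0.0012, -0.006, 0.008], "rotation": [0.11, -0.03, -0.43]},
    {"grip": 0, "dp": [0.0012, -0.006, 0.008], "rotation": [0.11, -0.03, -0.43]},
    {"grip": 0, "dp": [0.001, -0.003, 0.004], "rotation": [0.1, 0, -0.3]},
    {"grip": 0, "dp": [0, 0, 0], "rotation": [0, 0, 0]},
    {"grip": 0, "dp": [0, 0, 0], "rotation": [0, 0, 0]}
  ]
}}

```text
time_s: 29.62
tool_pos: [0.5252, -0.2042, 0.0671]
tool_rot: [-179.7, -0.0, -17.4]
force: [0.1, -0.1, -0.3]
grip_width: 0.0872
```

```bash
python3 - <<'E'
from h import *
path((.5199,-.2137,.05),-18.2,4)
E
```

```text
from [ 0.5252 -0.2042  0.0671] jig [   8.9 -441.4] [-1.7972e+02 -4.0000e-02 -1.7370e+01] F [ 0.1 -0.1 -0.3] t 29.6
[{"grip": 0, "dp": [-0.0006, 0.0027, 0.0043], "rotation": [-0.07, -0.01, 0.21]}, {"grip": 0, "dp": [-0.0006, 0.0027, 0.0043], "rotation": [-0.07, -0.01, 0.21]}, {"grip": 0, "dp": [-0.0005, 0.0027, 0.0043], "rotation": [-0.07, -0.01, 0.21]}, {"grip": 0, "dp": [-0.0005, 0.0027, 0.0043], "rotation": [-0.07, -0.01, 0.21]}]
```

Request:
{"fn": "carry_out", "kwargs": {
  "plan": [
    {"grip": 0, "dp": [-0.0006, 0.0025, 0.002], "rotation": [-0.07, 0, 0.21]},
    {"grip": 0, "dp": [-0.0006, 0.0025, 0.003], "rotation": [-0.07, 0, 0.21]},
    {"grip": 0, "dp": [-0.0005, 0.0022, 0.003], "rotation": [-0.07, 0, 0.2]},
    {"grip": 0, "dp": [-0.0004, 0.001, 0.003], "rotation": [-0.05, 0, 0.1]},
    {"grip": 0, "dp": [0, 0, 0], "rotation": [0, 0, 0]},
    {"grip": 0, "dp": [0, 0, 0], "rotation": [0, 0, 0]}
  ]
}}

```text
time_s: 30.12
tool_pos: [0.5203, -0.214, 0.0558]
tool_rot: [179.9, -0.1, -18.3]
force: [0.3, -0.7, 0.1]
grip_width: 0.0871
```

```bash
python3 - <<'E'
from h import *
path((.5199,-.2137,.0256),-18.2,5)
E
```

```text
from [ 0.5203 -0.214   0.0558] jig [   4.6 -451.5] [ 1.7992e+02 -1.2000e-01 -1.8300e+01] F [ 0.3 -0.7  0.1] t 30.1
[{"grip": 0, "dp": [-0.0001, -0.0, 0.006], "rotation": [0.02, -0.02, -0.02]}, {"grip": 0, "dp": [-0.0001, -0.0, 0.006], "rotation": [0.02, -0.02, -0.02]}, {"grip": 0, "dp": [-0.0001, -0.0, 0.006], "rotation": [0.02, -0.02, -0.02]}, {"grip": 0, "dp": [-0.0001, -0.0, 0.006], "rotation": [0.02, -0.02, -0.02]}, {"grip": 0, "dp": [-0.0001, -0.0, 0.006], "rotation": [0.02, -0.02, -0.02]}]
```

Request:
{"fn": "carry_out", "kwargs": {
  "plan": [
    {"grip": 0, "dp": [-0.0001, 0, 0.005], "rotation": [0.02, 0, 0]},
    {"grip": 0, "dp": [-0.0001, 0, 0.006], "rotation": [0.02, 0, 0]},
    {"grip": 0, "dp": [-0.0001, 0, 0.006], "rotation": [0.02, 0, 0]},
    {"grip": 0, "dp": [-0.0001, 0, 0.006], "rotation": [0.02, 0, 0]},
    {"grip": 0, "dp": [0, 0, 0.004], "rotation": [0, 0, 0]},
    {"grip": 0, "dp": [0, 0, 0.001], "rotation": [0, 0, 0]},
    {"grip": 0, "dp": [0, 0, 0], "rotation": [0, 0, 0]}
  ]
}}

```text
time_s: 30.7
tool_pos: [0.5195, -0.2141, 0.0245]
tool_rot: [-180.0, -0.1, -18.3]
force: [-0.0, 0.2, 1.3]
grip_width: 0.0873
```

Request:
{"fn": "carry_out", "kwargs": {
  "plan": [
    {"grip": 0.15, "dp": [0, 0, 0], "rotation": [0, 0, 0]},
    {"grip": 0.22, "dp": [0, 0, 0], "rotation": [0, 0, 0]},
    {"grip": 0.26, "dp": [0, 0, 0], "rotation": [0, 0, 0]},
    {"grip": 0.29, "dp": [0, 0, 0], "rotation": [0, 0, 0]},
    {"grip": 0.32, "dp": [0, 0, 0], "rotation": [0, 0, 0]},
    {"grip": 0.35, "dp": [0, 0, 0], "rotation": [0, 0, 0]},
    {"grip": 0.37, "dp": [0, 0, 0], "rotation": [0, 0, 0]},
    {"grip": 0.37, "dp": [0, 0, 0], "rotation": [0, 0, 0]}
  ],
  "force": 4
}}

```text
time_s: 31.37
tool_pos: [0.521, -0.2144, 0.0256]
tool_rot: [-180.0, -0.3, -18.3]
force: [1.8, 0.1, -0.8]
grip_width: 0.0561
```

Request:
{"fn": "carry_out", "kwargs": {
  "plan": [
    {"grip": 0.37, "dp": [-0.001, 0, 0], "rotation": [0, 0.1, 0]},
    {"grip": 0.37, "dp": [-0.0008, 0, 0], "rotation": [0, 0.1, 0]},
    {"grip": 0.37, "dp": [0, 0, 0], "rotation": [0, 0, 0]}
  ]
}}

```text
time_s: 31.62
tool_pos: [0.5193, -0.2138, 0.0256]
tool_rot: [-180.0, -0.5, -18.3]
force: [-0.1, 0.4, -0.8]
grip_width: 0.056
```

Request:
{"fn": "carry_out", "kwargs": {
  "plan": [
    {"grip": 0.34, "dp": [0, 0, 0], "rotation": [0, 0, 0]},
    {"grip": 0.3, "dp": [0, 0, 0], "rotation": [0, 0, 0]},
    {"grip": 0.2, "dp": [0, 0, 0], "rotation": [0, 0, 0]},
    {"grip": 0.1, "dp": [0, 0, 0], "rotation": [0, 0, 0]},
    {"grip": 0, "dp": [0, 0, 0], "rotation": [0, 0, 0]},
    {"grip": 0, "dp": [0, 0, 0], "rotation": [0, 0, 0]},
    {"grip": 0, "dp": [0, 0, -0.008], "rotation": [0, 0, 0]},
    {"grip": 0, "dp": [0, 0, -0.015], "rotation": [0, 0, 0]}
  ]
}}

```text
time_s: 32.28
tool_pos: [0.516, -0.2126, 0.0465]
tool_rot: [-180.0, -0.1, -18.3]
force: [-0.0, 0.4, -0.7]
grip_width: 0.0855
```

Request:
{"fn": "carry_out", "kwargs": {
  "plan": [
    {"grip": 0, "dp": [0, 0, -0.025], "rotation": [0, 0, 0]},
    {"grip": 0, "dp": [0, 0, -0.035], "rotation": [0, 0, 0]},
    {"grip": 0, "dp": [0, 0, -0.035], "rotation": [0, 0, 0]},
    {"grip": 0, "dp": [0, -0.02, -0.03], "rotation": [0, 0, 0]},
    {"grip": 0, "dp": [0, -0.04, -0.01], "rotation": [0, 0, 0]},
    {"grip": 0, "dp": [0, -0.04, 0], "rotation": [0, 0, 0]},
    {"grip": 0, "dp": [0, -0.04, 0], "rotation": [0, 0, 0]},
    {"grip": 0, "dp": [0, -0.04, 0], "rotation": [0, 0, 0]}
  ]
}}

```text
time_s: 32.95
tool_pos: [0.5739, -0.0504, 0.1969]
tool_rot: [179.8, -0.6, -19.7]
force: [0.6, 0.0, -0.5]
grip_width: 0.0872
```

Request:
{"fn": "carry_out", "kwargs": {
  "plan": [
    {"grip": 0, "dp": [0, -0.04, 0], "rotation": [0, 0, 0]},
    {"grip": 0, "dp": [0, -0.04, 0], "rotation": [0, 0, 0]},
    {"grip": 0, "dp": [0, -0.02, 0], "rotation": [0, 0, 0]},
    {"grip": 0, "dp": [0, 0, 0], "rotation": [0, 0, 0]},
    {"grip": 0, "dp": [0, 0, 0], "rotation": [0, 0, 0]},
    {"grip": 0, "dp": [0, 0, 0], "rotation": [0, 0, 0]}
  ]
}}

```text
time_s: 33.45
tool_pos: [0.6097, 0.062, 0.2022]
tool_rot: [-179.8, -0.9, -18.8]
force: [-0.5, -0.1, 0.3]
grip_width: 0.087
```

```bash
python3 - <<'E'
from h import *
p,im=snap("top","t10")
path((0,0,0),0,1,pr=0)
b=cv2.imread("pics/t10.png");cv2.imwrite("pics/t10c.png",cv2.resize(b[170:300,310:460],None,fx=4.5,fy=4.5,interpolation=cv2.INTER_CUBIC))
E
```

```text
from [0.6097 0.0611 0.2022] jig [  76.2 -171.2] [-179.8    -0.92  -18.84] F [0.  0.3 0.2] t 33.5
```

View pics/t10c.png

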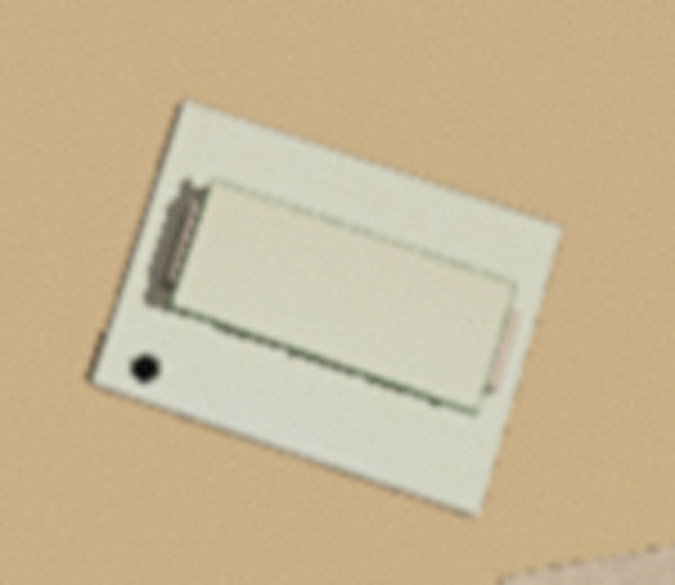

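The crop shows the plate (corners (210,181),(516,283),(477,413),(172,307)) moved about 4.4 mm to centre. At the right-hand bar sliver ((517,310)-(490,392)) the overhang is now about 11 and 9 mm, the slivers at the two ends look equal, and the arm is clear. Handing in.

```bash
python3 - <<'E'
from h import *
print(env.sign_off(),env.get_obs()["time_s"])
E
```

```text
the job is handed in; nothing more can be done
the job is handed in; nothing more can be done
```

The plate is lying centred on the bar of the viewing stand, released, and the job is handed in at about 33.5 s of the 72 s allowed.

**Squaring:** I slid the plate against the long stops. The push stalled at the same place in two separate checks, with 2–4 N on the tool. I then slid it along to the end stop and pushed it home twice, because a squaring nudge in between might have dragged it back. It stalled at the same point both times, with about 4–5 N, and the picture showed it flush on both stops.

**Pick and placing:** I gripped the plate by its long edges at the notches with 8 N, raised to 15 N, and lowered it onto the bar until it touched.

**Last check:** after release it was about 4 mm off across the bar, so I gripped it again lightly, slid it over on the bar and let go. In the last picture the overhangs are about 11 and 9 mm against the 11 mm wanted. Lengthwise it was about 1 mm off centre, and the angle was within about 0.4° before the correction; I judged both by eye afterwards. The gripper is clear.

**What went less well:**
- **Force on the stand:** the last lowering step pressed the plate on the bar with about 20 N for a moment, more than I meant.
- **Rubbing:** the closed fingertips rubbed the jig's deck with about 4 N until I raised them 1 mm.
- **Bystanders:** I planned the paths to clear the other things on the bench, but did not check each of them in a picture at the end.

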